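Put the bench things back in their fitted trays

TASK

Tidy the bench: put the amber reagent bottle, the small volumetric flask, the orange-capped sample tube and the stapler each into the grey tray whose recess fits its foot, so that each sits upright and fully down in its own recess: bottle in the largest round one, flask in the middle round one, tube in the smallest, stapler lengthwise in the long one, either way round. Lower them in gently rather than dropping them, keep the bottle, flask and tube upright on the way, and leave the beaker and the wash bottle where they stand.

Things in the scene. Friction and masses are not known exactly. Their poses are not given: they have to be found in the camera images.
- bottle_center (a point): amber glass reagent bottle, blue screw cap, upright, loose, about 0.3 kg: round body 56 mm across up to about 80 mm height, then shoulder and a 36 mm cap, 107 mm high in all. This point is on its axis, half-way up (53.5 mm above its foot). Grasp round the body 60 to 75 mm above the foot, so that the hand clears the cap. z is up. Place and turn vary. Goes in the tray with the largest round recess.
- flask_center (a point): small clear glass volumetric flask, blue stopper, upright, loose, about 0.09 kg: bulb 44 mm across up to 42 mm height, slender neck 15 mm across from there to 131 mm, stopper above, 152 mm high in all. This point is on its axis, half-way up (76 mm above its foot). Grasp high on the neck, 100 to 120 mm up, so that the hand clears the stopper. z is up. Place and turn vary. Goes in the middle-sized round recess.
- tube_center (a point): white-clear plastic sample tube, orange screw cap, upright on its own foot, loose, about 0.05 kg: body 29 mm across up to 98 mm height, cap 34 mm across, 112 mm high in all. This point is on its axis, half-way up (56 mm above its foot). Grasp high on the body, 70 to 85 mm up, so that the hand clears the cap. z is up. Place and turn vary. Goes in the tray with the smallest round recess.
- stapler_center (a point): desk stapler, blue top, black base, standing, loose, about 0.17 kg: 36 mm wide (its x), 135 mm long (its y, within 26 degrees of the world's y at the start), 54 mm high (z, up). This point is its centre, half-way up (27 mm above its foot). Grasp across the top, 25 to 54 mm above the foot and 32 to 36 mm wide, at mid length. Goes in the long recess, either way round.
- nest_large_floor (a point): fixed grey plastic tray, 10 mm high over the bench, 96 x 96 mm outside, with one round, 65 mm wide recess 6 mm deep, lined dark, in its middle (its floor is 4 mm above the bench). Told apart by the largest round recess. This point is the centre of the recess's floor; z is up. Its place and turn vary. For the amber bottle.
- nest_medium_floor (a point): fixed grey plastic tray, 10 mm high over the bench, 82 x 82 mm outside, with one round, 52 mm wide recess 6 mm deep, lined dark, in its middle (its floor is 4 mm above the bench). Told apart by the middle-sized round recess. This point is the centre of the recess's floor; z is up. Its place and turn vary. For the flask.
- nest_small_floor (a point): fixed grey plastic tray, 10 mm high over the bench, 66 x 66 mm outside, with one round, 36 mm wide recess 6 mm deep, lined dark, in its middle (its floor is 4 mm above the bench). Told apart by the smallest round recess. This point is the centre of the recess's floor; z is up. Its place and turn vary. For the tube.
- nest_long_floor (a point): fixed grey plastic tray, 10 mm high over the bench, 74 x 176 mm outside, with one rectangular, 46 mm wide (its own x) and 146 mm long (its own y) recess 6 mm deep, lined dark, in its middle (its floor is 4 mm above the bench). Told apart by the long rectangular recess. This point is the centre of the recess's floor; z is up, y along the long side, within about 26 degrees of the world's y. Its place and turn vary. For the stapler.
- beaker: bystander: clear glass beaker, loose, 52 mm across, 68 mm high, on the bench behind the work; origin at the centre of its underside. Not to be moved.
- wash_bottle: bystander: white squeeze bottle with a blue cap and bent spout, loose, 61 mm body, 93 mm with the spout, 200 mm high, on the bench behind the work; origin at the underside, about 15 mm from the body's axis towards -x of its own frame. Not to be moved.
Mind the look-alikes: they are no part of the job. Leave any turquoise look-alike of the part that bears tube_center alone.

How it is judged:
By the outcome, as a careful person would: the job done as asked, in the order asked, and still so for the second after the job is handed in, with the robot touching nothing.
It also fails if it takes over 128 s, if anything falls off the work surface, if the arm or the gripper's body presses on something with over 40 N, if the wrist force passes 120 N, or if a joint passes its speed limit or range.

ROBOT

A 6-joint arm with a two-finger parallel gripper is mounted at the origin on the work surface; the furniture and walls round the work are solid. World frame = base frame: x ahead of the robot, y to its left, z up, the work surface at z = 0. Lengths are in m, angles in degrees, forces in N, time in s.
With the tool pointing down it reaches from about 0.4 to 0.825 m from the base axis. Payload 7 kg.
Tool frame: the origin (TCP) lies at the very end of the fingers, on their centre line; the grasp point (between the pads) lies 19 mm behind it (ctrl.grip_depth is the distance from the TCP to the grasp point, in m); z points along the fingers, y is the line along which they close (so a half turn about z gives the same grasp; the last joint's range is limited). The gripper opens to 88 mm and grips with 3 to 60 N. Pads are 19 mm wide; open, the fingers measure 130 mm over their backs; the gripper's body (78 mm by 193 mm) begins 47 mm behind the grasp point.
Start: joints at [-60.671, 20.546, 0.682, 0, -70.136, -16.507], TCP at [0.15, -0.658, 0.227] pointing down, gripper open.
Joint ranges: [-176.03, 176.03], [-82.01, 121.73], [-58.28, 71.71], [-173.87, 95.51], [-174.79, -0.11], [-173.66, 173.66]. Speed limits (degrees/s): [136.94, 136.94, 172.46, 180, 180, 180].

INTERFACE

Orientations are given as [roll, pitch, yaw] about the fixed x, y, z axes, in that order (R = Rz(yaw) Ry(pitch) Rx(roll)).
In Python, from plant import get_obs, eyes, ctrl, spotter gives the robot as it stands.
- The arm moves only by the shell command python3 -m crank 'ROWS'. ROWS is JSON, one flat list of numbers, 7 for each row, row after row: the turn, a rotation vector about the tool's x, y, z in rad, then the shift along the tool's x, y, z in mm, then the opening, from 0 (shut) to 1 (fully open). A call has 1 to 5 rows; each row shifts and turns the commanded pose from where the row before left it, along the tool's axes as they then stand; what a row does not reach is not made up. A row lasts 1/8 s, in which the tool goes at most 62.5 mm and 10.7 degrees, less where a joint would pass 70% of its speed; a pose out of reach is approached as far as the arm can. A call is refused whole if a number of a shift passes 62.5 or a number of a turn 0.188, either way. A call with a gripper value outside its range is refused whole. The fingers move at their own pace and stop on an object; the grip force is fixed at half the most. Time passes only in rows, so rows that do not move let the fingers close. It gives the time, the measured TCP pose, the force, the opening and the grip force at its end, in the units of the state.
- get_obs(): the state, without advancing time (a new reading comes with each control period).
- eyes.snapshot(name): name is "side" or "top" or "wrist"; returns the picture (480x640x3 uint8, blue, green, red); there is no depth.
- eyes.camera_model(name): a dict with "fx", "fy", "cx", "cy" (pixels), "extrinsics" (4x4, takes a point from camera to world coordinates). Camera axes: x right, y down, z forward; pixel columns grow to the right and rows downward; lengths in m; the calibration is good to about 2 mm. The wrist camera is an equidistant fisheye: a pixel r from the principal point sees the ray r / f radians off the axis. A picture is of the moment at which its call begins: read the wrist's pose just before it. camera_model takes no time and is no camera call; for the wrist camera it gives the pose at the moment of the call.
- ctrl.close_job(): hands the job in; it is judged then, once.
Trained networks look in the newest picture that a camera, given by its name, has taken for a name from the list of things; names that differ only in an ending like _2 or _b are one class to them, and where a whole thing is asked for, a point or a joint stands for the part that bears it (a point fixed in the world has none). Each returns a list of dicts, best first, with "p" (0 to 1); they miss things now and then, are a little off and sometimes report something else, mostly with a low value. They report only what shows in the picture. A call takes as long as a camera call. They do not tell look-alikes from the thing itself.
- spotter.outline_of(camera, target): "region" (480x640 bool, what is visible of it) and "rect" ([left, top, width, height] in pixels, round what is visible of it).
- spotter.place_of(camera, target): "location" ([column, row] in pixels: a listed point, or the origin of a listed thing).
The state is a dict: "clock": time; "joint_pos": joint angles; "qvel": joint speeds; "tau": joint torques, N m; "tool_pos": TCP position; "orientation": TCP orientation; "force": force on the tool from outside, world axes, zero at the start; "moment": the same for the moment, N m; "opening": finger opening in m; "gripper_force": force on a finger pad.
Only numpy, scipy, OpenCV 4.12 (cv2) and the standard library are available. Lean on these libraries where they do the work, as an engineer would, in place of code of your own. Each camera call takes 0.05 s, during which the arm holds its last target. There are 200 camera calls.

## Working session

There is one attempt and no reset: what is moved stays moved. The work goes in short steps, Python scripts to look and compute and a shell command to move; the robot and the scene stay as the last step left them, time stands still between calls to the robot, and variables do not carry over. Pictures are saved under pics/ and viewed, at most 14 in all, crops included, and the job is handed in when it is done.

```bash
mkdir -p pics; ls; python3 - <<'E'
from plant import get_obs, eyes, ctrl, spotter
import cv2,numpy as np
o=get_obs();print(o['clock'],o['tool_pos'],o['orientation'],o['opening'])
for n in ("side","top"):
    cv2.imwrite(f"pics/{n}0.png",eyes.snapshot(n))
    m=eyes.camera_model(n);print(n,m['fx'],m['cx'],m['cy'],np.round(m['extrinsics'],3).tolist())
    for t in ["bottle_center","flask_center","tube_center","stapler_center","nest_large_floor","nest_medium_floor","nest_small_floor","nest_long_floor"]:
        print(n,t,[(np.round(d['location']).tolist(),round(d['p'],2)) for d in spotter.place_of(n,t)][:4])
E
```

```text
pics
0.0 [ 0.14966522 -0.65771144  0.22565953] [ 1.79909667e+02 -5.51533080e-03 -1.67188607e+02] 0.08753244632695145
side 468.4921408476224 317.5840792126528 240.3207260876333 [[-0.822, -0.292, 0.488, 0.034], [-0.569, 0.412, -0.712, 0.789], [0.006, -0.863, -0.505, 0.639], [0.0, 0.0, 0.0, 1.0]]
side bottle_center [([252.0, 261.0], 0.68)]
side flask_center [([320.0, 211.0], 0.82)]
side tube_center [([225.0, 330.0], 0.98), ([270.0, 324.0], 0.92), ([247.0, 297.0], 0.78)]
side stapler_center [([389.0, 211.0], 0.71)]
side nest_large_floor [([322.0, 307.0], 0.81)]
side nest_medium_floor []
side nest_small_floor [([420.0, 237.0], 0.77)]
side nest_long_floor []
top 543.6624792270085 311.7281198252658 249.1945925999975 [[0.026, -0.999, 0.044, 0.529], [-1.0, -0.025, 0.013, -0.017], [-0.012, -0.044, -0.999, 1.187], [0.0, 0.0, 0.0, 1.0]]
top bottle_center [([248.0, 207.0], 0.86)]
top flask_center [([375.0, 216.0], 0.79)]
top tube_center [([147.0, 261.0], 0.69), ([193.0, 245.0], 0.66), ([176.0, 289.0], 0.63), ([248.0, 210.0], 0.42)]
top stapler_center [([464.0, 265.0], 0.65)]
top nest_large_floor [([256.0, 294.0], 0.79)]
top nest_medium_floor [([175.0, 331.0], 0.65)]
top nest_small_floor [([439.0, 325.0], 0.97)]
top nest_long_floor [([350.0, 289.0], 0.65), ([257.0, 294.0], 0.51), ([176.0, 332.0], 0.43)]
```

View pics/top0.png

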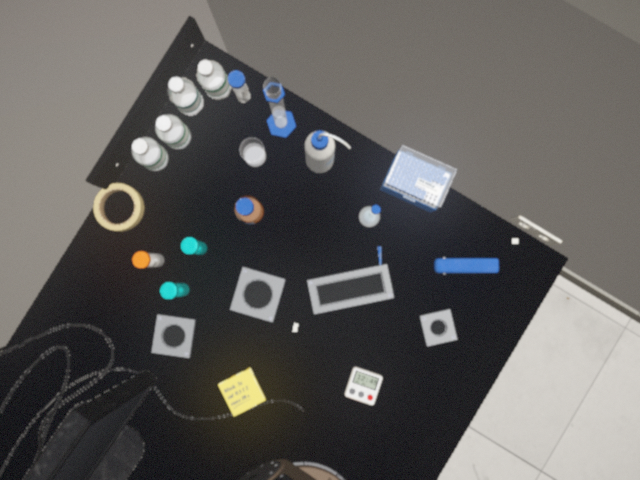

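View pics/side0.png

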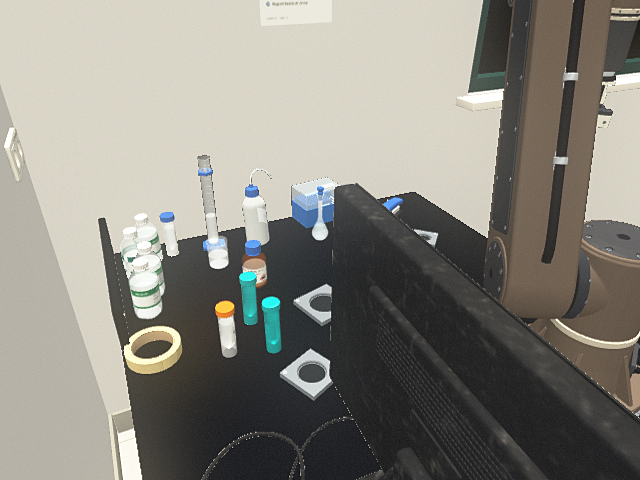

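```bash
cat > h.py <<'E'
from plant import get_obs, eyes, ctrl, spotter
import cv2, numpy as np
from scipy.spatial.transform import Rotation as R
def ray(m,uv,fish=False):
    x,y=(uv[0]-m['cx'])/m['fx'],(uv[1]-m['cy'])/m['fy']
    if fish:
        t=np.hypot(x,y)+1e-12; d=np.array([x/t*np.sin(t),y/t*np.sin(t),np.cos(t)])
    else: d=np.array([x,y,1.])
    E=np.array(m['extrinsics']); return E[:3,3],E[:3,:3]@d
def at_z(m,uv,z,fish=False):
    c,d=ray(m,uv,fish); return c+d*(z-c[2])/d[2]
def tri(m1,u1,m2,u2):
    c1,d1=ray(m1,u1);c2,d2=ray(m2,u2)
    s=np.linalg.lstsq(np.stack([d1,-d2],1),c2-c1,rcond=None)[0]
    p,q=c1+s[0]*d1,c2+s[1]*d2; return (p+q)/2,np.linalg.norm(p-q)
def rows(x,y,z,yaw=None):
    "total tool-frame shift mm (grasp-pt target xyz, tool down) and turn about tool z"
    o=get_obs(); Rt=R.from_euler('xyz',o['orientation'],degrees=True)
    yw=o['orientation'][2]
    d=np.array([x,y,z-.019])-np.array(o['tool_pos'])
    print('tool shift mm (at present yaw)',np.round(1000*Rt.inv().apply(d),1),'yaw',round(yw,2))
    if yaw is not None:
        t=(yaw-yw+90)%180-90
        Rn=R.from_euler('xyz',[180,0,yw+t],degrees=True)
        print('turn rotvec rad',np.round((Rt.inv()*Rn).as_rotvec(),4),' shift in the new frame',np.round(1000*Rn.inv().apply(d),1),'newyaw',yw+t, 'j6',o['joint_pos'][5])
def state():
    o=get_obs();print('t',round(o['clock'],2),'grasp',np.round(np.array(o['tool_pos'])-[0,0,.019],4),np.round(o['orientation'],2),'F',np.round(o['force'],1),'op',round(o['opening'],4),'gf',round(o['gripper_force'],1))
E
python3 - <<'E'
from h import *
T=eyes.camera_model('top');S=eyes.camera_model('side')
print('monitor',tri(T,(152,375),S,(340,187)))
im=cv2.imread('pics/top0.png')
hsv=cv2.cvtColor(im,cv2.COLOR_BGR2HSV);g=im.max(2)
for n,(u,v),r,z in [('large',(258,293),20,.01),('med',(174,336),18,.01),('small',(438,327),13,.01)]:
    mask=np.zeros(g.shape,np.uint8);cv2.circle(mask,(u,v),r,255,-1)
    b=((g<100)&(mask>0)).astype(np.uint8);mo=cv2.moments(b,True);c=(mo['m10']/mo['m00'],mo['m01']/mo['m00'])
    print(n,np.round(c,1),'diam px',2*np.sqrt(mo['m00']/np.pi),np.round(at_z(T,c,z),4))
mask=np.zeros(g.shape,np.uint8);cv2.fillPoly(mask,[np.array([[309,286],[390,267],[394,292],[313,312]])],255)
b=((g<100)&(mask>0)).astype(np.uint8);
rc=cv2.minAreaRect(max(cv2.findContours(b,0,2)[0],key=cv2.contourArea));p=[at_z(T,c,.01)[:2] for c in cv2.boxPoints(rc)]
print('long',rc,np.round(p,3),np.mean(p,0))
blue=(hsv[...,0]>95)&(hsv[...,0]<130)&(hsv[...,1]>110)&(g>70)
org=(hsv[...,0]<22)&(hsv[...,1]>150)&(g>120)
for n,m,(u,v),r,z in [('bottle',blue,(245,207),14,.1),('flask',blue,(376,209),9,.148),('tube',org,(141,259),12,.108),('stapler',blue,(467,265),40,.05)]:
    k=np.zeros(g.shape,np.uint8);cv2.circle(k,(u,v),r,255,-1);b=(m&(k>0)).astype(np.uint8)
    rc=cv2.minAreaRect(np.argwhere(b)[:,::-1].astype(np.float32));mo=cv2.moments(b,True);c=(mo['m10']/mo['m00'],mo['m01']/mo['m00'])
    print(n,np.round(c,1),mo['m00'],rc,np.round(at_z(T,c,z),4),np.round([at_z(T,q,z)[:2] for q in cv2.boxPoints(rc)],3).tolist() if n=='stapler' else '')
E
```

```text
monitor (array([0.37055947, 0.23363327, 0.35274974]), np.float64(0.006867600100316462))
large [257.4 294. ] diam px 27.05758189903005 [0.4812 0.1123 0.01  ]
med [173.4 335.5] diam px 21.23032733700184 [0.387  0.2912 0.01  ]
small [437.6 327.1] diam px 13.58748446131949 [ 0.4203 -0.2772  0.01  ]
long ((350.021728515625, 288.606689453125), (18.254735946655273, 64.18191528320312), 78.48616790771484) [[ 0.501 -0.015]
 [ 0.533 -0.151]
 [ 0.494 -0.159]
 [ 0.463 -0.024]] [ 0.4978831 -0.0873748]
bottle [244.1 206.1] 227.0 ((244.0, 206.0), (16.0, 16.0), 90.0) [0.6604 0.1344 0.1   ] 
flask [376.  208.3] 76.0 ((376.5, 208.0), (8.0, 9.0), 90.0) [ 0.6565 -0.1255  0.148 ] 
tube [140.4 259.3] 267.0 ((140.5, 259.5), (17.0, 17.0), 90.0) [0.548 0.337 0.108] 
stapler [467. 265.] 1083.0 ((466.5, 265.0), (16.0, 65.0), 90.0) [ 0.5543 -0.3274  0.05  ] [[0.569, -0.259], [0.573, -0.394], [0.539, -0.394], [0.536, -0.259]]
```

```bash
python3 - <<'E'
from h import *
im=cv2.imread('pics/top0.png')[230:480,0:250]
im=cv2.convertScaleAbs(np.power(im/255.,.5)*255)
cv2.imwrite('pics/c1.png',cv2.resize(im,(600,600),interpolation=cv2.INTER_CUBIC))
E
```

```text
(no output)
```

View pics/c1.png

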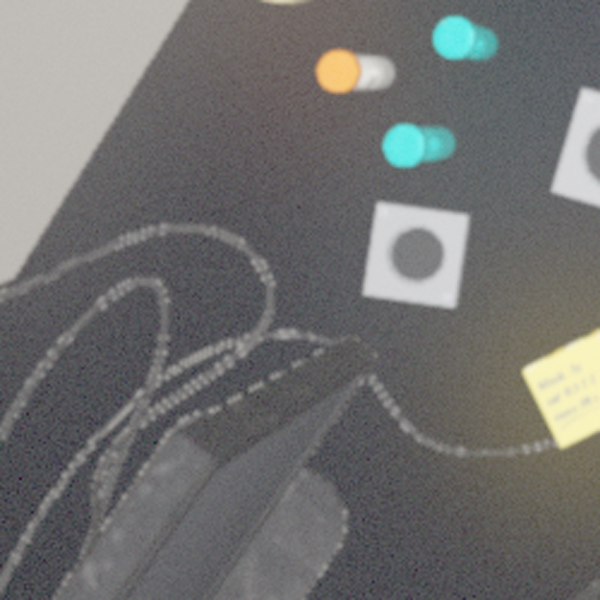

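```bash
python3 - <<'E'
from h import *
T=eyes.camera_model('top');S=eyes.camera_model('side')
for a,b in [((180/2.4,230+430/2.4),(335,185)),((220/2.4,230+465/2.4),(358,187))]: print(tri(T,a,S,b))
for a in [(355,340),(375,362)]: print([at_z(T,(a[0]/2.4,230+a[1]/2.4),z).round(3) for z in (0,.1)])
rows(.6604,.1344,.26,-90)
E
```

```text
(array([0.32517197, 0.32654824, 0.40067458]), np.float64(0.00014828940483584477))
(array([0.3040231 , 0.30401047, 0.39524788]), np.float64(0.0006852652057262406))
[array([0.306, 0.346, 0.   ]), array([0.325, 0.316, 0.1  ])]
[array([0.287, 0.328, 0.   ]), array([0.308, 0.298, 0.1  ])]
tool shift mm (at present yaw) [-673.8  659.5  -14.4] yaw -167.18
turn rotvec rad [-0.    -0.    -1.347]  shift in the new frame [-792.6 -510.6  -14.4] newyaw -90.0 j6 -16.507106574634346
```

```bash
cat >> h.py <<'E'
def plan(wps,yaw=None,step=55):
    "wps: world grasp-point waypoints, tool down; prints rows rounded (shift in frame at row start)"
    o=get_obs(); p=np.array(o['tool_pos'])-[0,0,-.019]; yw=o['orientation'][2]
    Rt=R.from_euler('xyz',o['orientation'],degrees=True)
    pts=[]
    for w in wps:
        w=np.array(w);n=max(1,int(np.ceil(np.linalg.norm(w-p)*1000/step)));pts+=[p+(w-p)*(i+1)/n for i in range(n)];p=w
    p=np.array(o['tool_pos'])-[0,0,-.019]
    R_end=None;n=0
    if yaw is not None:
        t=(yaw-yw+90)%180-90
        R_end=R.from_euler('xyz',[180,0,yw+t],degrees=True);rv=(Rt.inv()*R_end).as_rotvec();n=int(np.ceil(np.linalg.norm(rv)/.17));rv/=max(n,1)
    for i in range(max(n,len(pts))):
        q=pts[min(i,len(pts)-1)];s=Rt.inv().apply(q-p)*1000
        tr=np.round(rv,3) if i<n else np.zeros(3); s=np.round(s)
        print([float(v) for v in tr]+[int(v) for v in s],end=' '); p=p+Rt.apply(s)/1000;Rt=Rt*R.from_rotvec(tr)
        if i%5==4:print()
    print('\nends',p.round(4),Rt.as_euler('xyz',degrees=True).round(2))
E
sed -i 's/-\[0,0,.019\],4)/+[0,0,.019],4)/' h.py
python3 -c "
from h import *
plan([(.25,-.6,.29),(.48,-.2,.3),(.655,.134,.25)],-90)"
```

```text
[-0.0, -0.0, -0.168, -37, 11, -15] [-0.0, -0.0, -0.168, -38, 6, -15] [-0.0, -0.0, -0.168, -39, -2, -14] [-0.0, -0.0, -0.168, -48, 17, -2] [-0.0, -0.0, -0.168, -51, 7, -1] 
[-0.0, -0.0, -0.168, -51, 0, -1] [-0.0, -0.0, -0.168, -51, -10, -1] [-0.0, -0.0, -0.168, -48, -17, -1] [0.0, 0.0, 0.0, -44, -26, -1] [0.0, 0.0, 0.0, -45, -25, -1] 
[0.0, 0.0, 0.0, -44, -26, -1] [0.0, 0.0, 0.0, -45, -25, -1] [0.0, 0.0, 0.0, -48, -25, 7] [0.0, 0.0, 0.0, -47, -25, 7] [0.0, 0.0, 0.0, -48, -25, 7] 
[0.0, 0.0, 0.0, -48, -25, 7] [0.0, 0.0, 0.0, -48, -24, 7] [0.0, 0.0, 0.0, -48, -25, 7] [0.0, 0.0, 0.0, -47, -25, 8] 
ends [0.6549 0.1336 0.2496] [-180.     -0.    -90.17]
```

```bash
python3 -m crank '[0,0,-0.168,-37,11,-15,1, 0,0,-0.168,-38,6,-15,1, 0,0,-0.168,-39,-2,-14,1, 0,0,-0.168,-48,17,-2,1, 0,0,-0.168,-51,7,-1,1]'
python3 -m crank '[0,0,-0.168,-51,0,-1,1, 0,0,-0.168,-51,-10,-1,1, 0,0,-0.168,-48,-17,-1,1, 0,0,0,-44,-26,-1,1, 0,0,0,-45,-25,-1,1]'
python3 -m crank '[0,0,0,-44,-26,-1,1, 0,0,0,-45,-25,-1,1, 0,0,0,-48,-25,7,1, 0,0,0,-47,-25,7,1, 0,0,0,-48,-25,7,1]'
python3 -m crank '[0,0,0,-48,-25,7,1, 0,0,0,-48,-24,7,1, 0,0,0,-48,-25,7,1, 0,0,0,-47,-25,8,1, 0,0,0,0,0,0,1]'
python3 - <<'E'
from h import *
state();m=eyes.camera_model('wrist');im=eyes.snapshot('wrist');cv2.imwrite('pics/w1.png',im);print(m['fx'],m['cx'],m['cy'],np.round(m['extrinsics'],3).tolist())
for t in ["bottle_center","nest_large_floor","tube_center"]:
    print(t,[(np.round(d['location']).tolist(),round(d['p'],2)) for d in spotter.place_of('wrist',t)][:4])
print(get_obs()['joint_pos'])
E
```

```text
clock: 1.52
tool_pos: [0.3021, -0.5102, 0.2736]
orientation: [-180.0, -0.0, -118.7]
force: [0.8, 1.0, -0.6]
opening: 0.0879
gripper_force: 0.0
clock: 2.15
tool_pos: [0.4293, -0.2872, 0.2789]
orientation: [-180.0, -0.0, -90.2]
force: [1.4, -0.1, 1.0]
opening: 0.0877
gripper_force: 0.0
clock: 2.78
tool_pos: [0.556, -0.0554, 0.2597]
orientation: [-180.0, 0.0, -90.2]
force: [0.8, -0.2, 0.2]
opening: 0.0875
gripper_force: 0.0
clock: 3.4
tool_pos: [0.6555, 0.1366, 0.2283]
orientation: [179.9, -0.0, -90.0]
force: [0.1, -0.5, -0.2]
opening: 0.0876
gripper_force: 0.0
t 3.4 grasp [0.6555 0.1366 0.2473] [ 1.7987e+02 -5.0000e-02 -9.0010e+01] F [ 0.1 -0.5 -0.2] op 0.0876 gf 0.0
371.64829954431775 319.7466246710877 238.3123572232174 [[-1.0, 0.001, -0.002, 0.656], [0.0, 0.961, 0.278, 0.062], [0.002, 0.278, -0.961, 0.386], [0.0, 0.0, 0.0, 1.0]]
bottle_center [([318.0, 212.0], 0.9)]
nest_large_floor [([479.0, 187.0], 0.66)]
tube_center [([412.0, 388.0], 0.94), ([402.0, 315.0], 0.81), ([321.0, 212.0], 0.18)]
[ 2.81657622e+01  1.97469630e+01  7.53405831e-02  8.30268821e-03
 -7.03141291e+01 -2.83648918e+01]
```

View pics/w1.png

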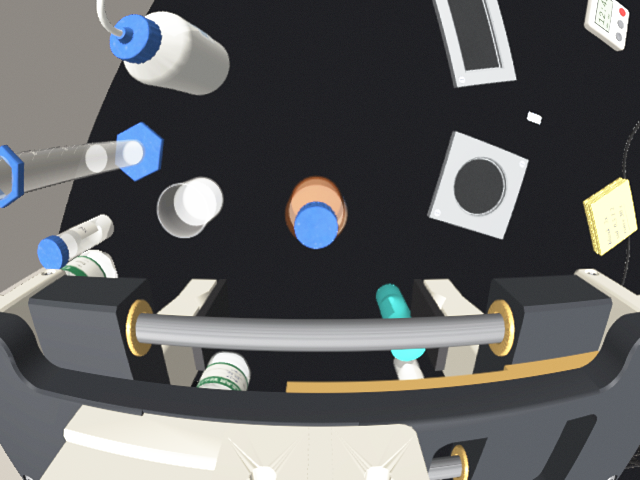

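```bash
cat >> h.py <<'E'
def blob(im,kind,uv,r,top=None):
    hsv=cv2.cvtColor(im,cv2.COLOR_BGR2HSV);h,s,v=[hsv[...,i] for i in range(3)]
    m={'blue':(h>95)&(h<130)&(s>110)&(v>60),'org':(h<22)&(s>130)&(v>100),'dark':im.max(2)<110}[kind]
    k=np.zeros(v.shape,np.uint8);cv2.circle(k,uv,r,255,-1);b=(m&(k>0)).astype(np.uint8)
    n,l,st,ce=cv2.connectedComponentsWithStats(b);i=1+np.argmax(st[1:,4]);return ce[i],st[i],l==i
E
python3 - <<'E'
from h import *
im=cv2.imread('pics/w1.png');m=eyes.camera_model('wrist')
c,s,_=blob(im,'blue',(316,226),35);print('cap',c,s,at_z(m,c,.102,True).round(4))
c,s,_=blob(im,'dark',(480,186),33);print('nestL',c,s,at_z(m,c,.01,True).round(4))
print(at_z(m,(318,212),.0535,True).round(4))
E
```

```text
cap [315.68298654 225.6376989 ] [ 294  202   44   48 1634] [0.6577 0.1311 0.102 ]
nestL [478.15388373 185.95163654] [ 454  160   49   53 2047] [0.4817 0.1095 0.01  ]
[0.6561 0.1305 0.0535]
```

```bash
python3 -m crank '[0,0,0,5.5,-2.5,30,1, 0,0,0,0,0,50,1, 0,0,0,0,0,50,1, 0,0,0,0,0,34,1, 0,0,0,0,0,13,1]'
python3 -m crank '[0,0,0,0,0,0,0, 0,0,0,0,0,0,0, 0,0,0,0,0,0,0, 0,0,0,0,0,0,0, 0,0,0,0,0,0,0]'
python3 -m crank '[0,0,0,0,0,0,0, 0,0,0,0,0,-10,0, 0,0,0,0,0,-40,0,0,0,0,0,0,-20,0, 0,0,0,0,0,0,0]'
python3 -c "
from h import *
state();plan([(.4816,.111,.14),(.4816,.111,.10)],None,40)"
```

```text
clock: 4.22
tool_pos: [0.6563, 0.1266, 0.0523]
orientation: [179.9, -0.1, -90.3]
force: [-0.1, 0.2, 0.1]
opening: 0.0879
gripper_force: 0.0
clock: 4.85
tool_pos: [0.6582, 0.1284, 0.0547]
orientation: [-179.9, 0.0, -90.1]
force: [0.2, 0.8, 6.3]
opening: 0.0545
gripper_force: 30.0
clock: 5.48
tool_pos: [0.658, 0.1285, 0.1252]
orientation: [-179.9, 0.1, -90.2]
force: [0.9, -0.2, -3.1]
opening: 0.0541
gripper_force: 30.0
t 5.47 grasp [0.658  0.1285 0.1442] [-1.7987e+02  8.0000e-02 -9.0170e+01] F [ 0.9 -0.2 -3.1] op 0.0541 gf 30.0
[0.0, 0.0, 0.0, 4, 35, 1] [0.0, 0.0, 0.0, 3, 36, 1] [0.0, 0.0, 0.0, 4, 35, 0] [0.0, 0.0, 0.0, 3, 35, 1] [0.0, 0.0, 0.0, 4, 35, 1] 
[0.0, 0.0, 0.0, 0, 0, 20] [0.0, 0.0, 0.0, 0, 0, 20] 
ends [0.482  0.1111 0.0998] [-1.7987e+02  8.0000e-02 -9.0170e+01]
```

```bash
python3 -m crank '[0,0,0,4,35,1,0, 0,0,0,3,36,1,0, 0,0,0,4,35,0,0, 0,0,0,3,35,1,0, 0,0,0,4,35,1,0]'
python3 -m crank '[0,0,0,0,0,15,0, 0,0,0,0,0,15,0, 0,0,0,0,0,0,0, 0,0,0,0,0,0,0]'
python3 - <<'E'
from h import *
state();o=get_obs();print(o['joint_pos'])
m=eyes.camera_model('wrist');im=eyes.snapshot('wrist');cv2.imwrite('pics/w2.png',im);
t=eyes.snapshot('top');cv2.imwrite('pics/t2.png',t)
E
```

```text
clock: 6.1
tool_pos: [0.4792, 0.1099, 0.1181]
orientation: [179.9, -0.1, -90.2]
force: [-0.1, 0.6, -2.8]
opening: 0.0546
gripper_force: 30.0
clock: 6.6
tool_pos: [0.4818, 0.1106, 0.0891]
orientation: [180.0, -0.0, -90.2]
force: [0.8, -0.7, -1.8]
opening: 0.0542
gripper_force: 30.0
t 6.6 grasp [0.4818 0.1106 0.1081] [ 1.7996e+02 -4.0000e-02 -9.0190e+01] F [ 0.8 -0.7 -1.8] op 0.0542 gf 30.0
[ 3.57664625e+01  1.16383518e+01 -3.21672824e+01  1.34688749e-02
 -4.62551211e+01 -3.59631548e+01]
```

View pics/w2.png

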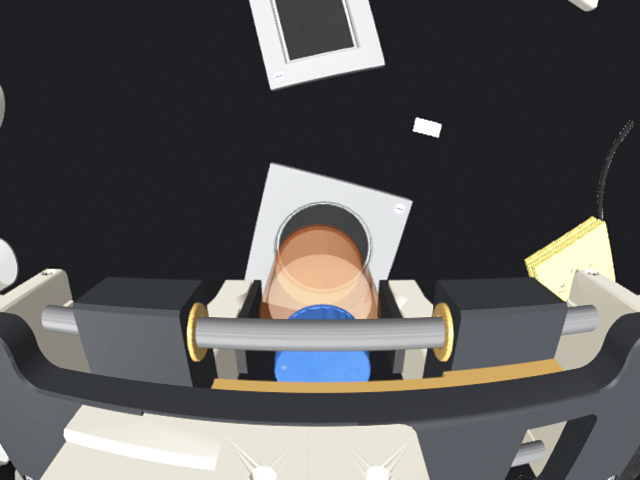

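View pics/t2.png

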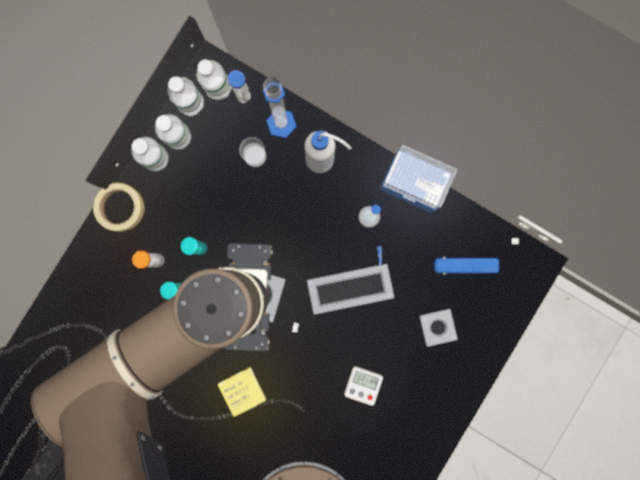

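```bash
python3 - <<'E'
from h import *
s=eyes.snapshot('side');cv2.imwrite('pics/s2.png',s)
im=cv2.imread('pics/w2.png');m=eyes.camera_model('wrist')
hsv=cv2.cvtColor(im,cv2.COLOR_BGR2HSV)
# recess rim circle in z=.01 plane from visible upper arc
pts=[]
for u in range(285,365,6):
    col=im[195:240,u].max(1).astype(int);g=np.diff(col);v=195+np.argmin(g)
    pts.append(at_z(m,(u,v),.01,True)[:2])
P=np.array(pts);A=np.c_[2*P,np.ones(len(P))];x=np.linalg.lstsq(A,(P**2).sum(1),rcond=None)[0]
print('rim centre',x[:2],'r',np.sqrt(x[2]+x[0]**2+x[1]**2))
# bottle foot: lower-left/right at z .034
for v in (255,260,265): 
    for u in (276,364): print(u,v,at_z(m,(u,v),.034,True).round(4))
E
```

```text
rim centre [0.47965741 0.11132416] r 0.03007772526209012
276 255 [0.5082 0.1087 0.034 ]
364 255 [0.4546 0.1089 0.034 ]
276 260 [0.5084 0.1119 0.034 ]
364 260 [0.4545 0.1121 0.034 ]
276 265 [0.5085 0.1152 0.034 ]
364 265 [0.4544 0.1154 0.034 ]
```

View pics/s2.png

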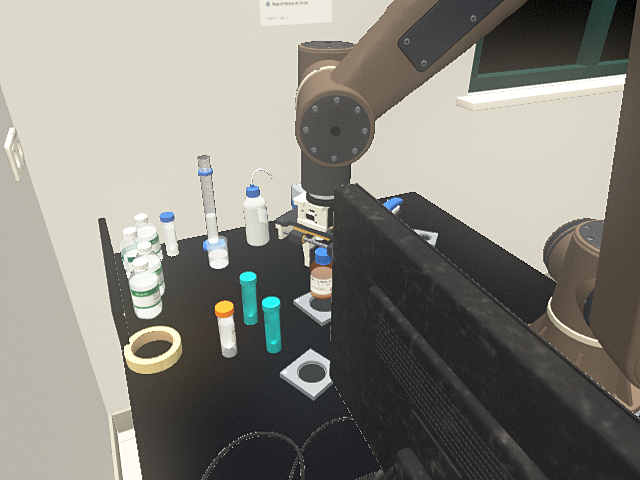

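```bash
python3 - <<'E'
from h import *
T=eyes.camera_model('top');S=eyes.camera_model('side')
print('cap',tri(T,(212,310),S,(326,45)))
def proj(m,p):
    E=np.array(m['extrinsics']);q=E[:3,:3].T@(np.array(p)-E[:3,3]);return (m['fx']*q[0]/q[2]+m['cx'],m['fy']*q[1]/q[2]+m['cy'],q[2])
print(proj(T,(.48,.11,.3)),proj(S,(.48,.11,.3)),proj(S,(.48,.11,.25)))
az=np.radians(126)
for s in (.05,.1,.15,.19):
  for z in (.40,.44,.48,.52): print(s,z,np.round(proj(S,(.4818+s*np.cos(az),.1106+s*np.sin(az),z))))
E
cp pics/t2.png /tmp; python3 -m crank '[0,0,0,0.5,2,14,0, 0,0,0,0,0,10,0, 0,0,0,0,0,4,0, 0,0,0,0,0,0,0]'
```

```text
cap (array([0.48316576, 0.11059745, 0.52887407]), np.float64(0.004028328135520925))
(np.float64(239.01559470879613), np.float64(301.44831777760305), np.float64(0.8856331109665593)) (np.float64(326.7582956471781), np.float64(177.21242070395044), np.float64(0.8718729809759093)) (np.float64(326.33045094421755), np.float64(201.52203239501424), np.float64(0.8971333159909531))
0.05 0.4 [328. 133.   1.]
0.05 0.44 [328. 109.   1.]
0.05 0.48 [329.  83.   1.]
0.05 0.52 [329.  56.   1.]
0.1 0.4 [329. 143.   1.]
0.1 0.44 [330. 117.   1.]
0.1 0.48 [330.  90.   1.]
0.1 0.52 [331.  62.   1.]
0.15 0.4 [331. 154.   1.]
0.15 0.44 [331. 127.   1.]
0.15 0.48 [332.  99.   1.]
0.15 0.52 [333.  68.   1.]
0.19 0.4 [332. 163.   1.]
0.19 0.44 [333. 136.   1.]
0.19 0.48 [333. 106.   1.]
0.19 0.52 [334.  74.   1.]
clock: 7.25
tool_pos: [0.4792, 0.11, 0.0611]
orientation: [180.0, -0.0, -90.2]
force: [0.3, -0.4, -2.4]
opening: 0.0542
gripper_force: 30.0
```

```bash
python3 -m crank '[0,0,0,0,-1,2,0, 0,0,0,0,0,1,0, 0,0,0,0,0,0,0]'; python3 -c "
from h import *
state()"
```

```text
clock: 7.62
tool_pos: [0.4806, 0.1102, 0.0588]
orientation: [-180.0, 0.0, -90.2]
force: [-0.2, 0.7, -1.8]
opening: 0.0543
gripper_force: 30.0
t 7.62 grasp [0.4806 0.1102 0.0778] [-1.7997e+02  1.0000e-02 -9.0170e+01] F [-0.2  0.7 -1.8] op 0.0543 gf 30.0
```

```bash
python3 -m crank '[0,0,0,0,0,1,0, 0,0,0,0,0,1,0, 0,0,0,0,0,0,0]'; python3 -m crank '[0,0,0,0,0,0,0.75, 0,0,0,0,0,0,0.75, 0,0,0,0,0,0,1,0,0,0,0,0,0,1]';python3 -m crank '[0,0,0,0,0,-20,1, 0,0,0,0,0,-50,1, 0,0,0,0,0,-55,1,0,0,0,0,0,-25,1,0,0,0,0,0,0,1]'; python3 - <<'E'
from h import *
state();s=eyes.snapshot('wrist');cv2.imwrite('pics/w3.png',s)
plan([(.6565,-.1255,.26)],-90,50)
E
```

```text
clock: 8.0
tool_pos: [0.4811, 0.1103, 0.0583]
orientation: [-179.9, 0.0, -90.1]
force: [-4.6, -1.4, 16.7]
opening: 0.0543
gripper_force: 30.0
clock: 8.5
tool_pos: [0.4803, 0.1101, 0.0565]
orientation: [180.0, -0.0, -90.2]
force: [-0.8, 0.7, 0.1]
opening: 0.0804
gripper_force: 0.0
clock: 9.12
tool_pos: [0.4814, 0.1107, 0.2088]
orientation: [-179.8, 0.1, -90.2]
force: [-0.8, 0.4, -1.1]
opening: 0.088
gripper_force: 0.0
t 9.12 grasp [0.4814 0.1107 0.2278] [-1.7978e+02  1.4000e-01 -9.0160e+01] F [-0.8  0.4 -1.1] op 0.088 gf 0.0
[-0.001, 0.001, -0.003, 39, -29, -6] [0.0, 0.0, 0.0, 40, -30, -5] [0.0, 0.0, 0.0, 39, -29, -6] [0.0, 0.0, 0.0, 39, -29, -6] [0.0, 0.0, 0.0, 39, -30, -5] 
[0.0, 0.0, 0.0, 40, -29, -6] 
ends [ 0.6563 -0.1258  0.2601] [-1.7998e+02  1.0000e-02 -9.0010e+01]
```

View pics/w3.png

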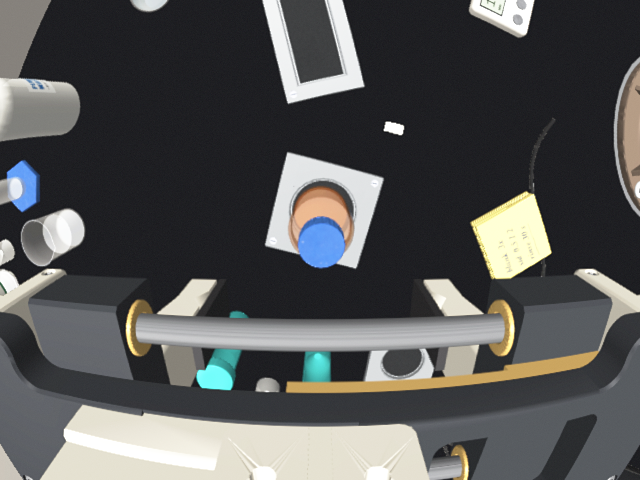

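```bash
python3 -c "
from h import *
plan([(.4814,.1107,.26),(.65,-.1255,.27)],-140,50)"
```

```text
[-0.0, 0.0, 0.145, 0, -1, -34] [-0.0, 0.0, 0.145, 34, -34, -2] [-0.0, 0.0, 0.145, 30, -38, -1] [-0.0, 0.0, 0.145, 24, -42, -2] [-0.0, 0.0, 0.145, 17, -45, -2] 
[-0.0, 0.0, 0.145, 11, -47, -1] [0.0, 0.0, 0.0, 4, -48, -2] 
ends [ 0.6493 -0.1254  0.2701] [ 1.8000e+02  1.0000e-01 -1.4003e+02]
```

```bash
python3 -m crank '[0,0,0.145,0,-1,-34,1, 0,0,0.145,34,-34,-2,1, 0,0,0.145,30,-38,-1,1, 0,0,0.145,24,-42,-2,1, 0,0,0.145,17,-45,-2,1]'
python3 -m crank '[0,0,0.145,11,-47,-1,1, 0,0,0,4,-48,-2,1, 0,0,0,0,0,0,1]'
python3 - <<'E'
from h import *
state();m=eyes.camera_model('wrist');im=eyes.snapshot('wrist');cv2.imwrite('pics/w4.png',im)
print([(np.round(d['location']).tolist(),round(d['p'],2)) for d in spotter.place_of('wrist','flask_center')][:3])
d=spotter.place_of('wrist','flask_center')[0]['location'];print(at_z(m,d,.076,True))
E
```

```text
clock: 9.8
tool_pos: [0.5939, -0.0481, 0.2458]
orientation: [179.9, -0.1, -132.0]
force: [0.2, 0.2, 0.8]
opening: 0.0875
gripper_force: 0.0
clock: 10.18
tool_pos: [0.6497, -0.1282, 0.2472]
orientation: [179.9, -0.2, -140.2]
force: [-0.6, -0.1, -0.5]
opening: 0.0876
gripper_force: 0.0
t 10.18 grasp [ 0.6497 -0.1282  0.2662] [ 179.86   -0.21 -140.21] F [-0.6 -0.1 -0.5] op 0.0876 gf 0.0
[([325.0, 227.0], 0.6)]
[ 0.65287494 -0.11768207  0.076     ]
```

View pics/w4.png

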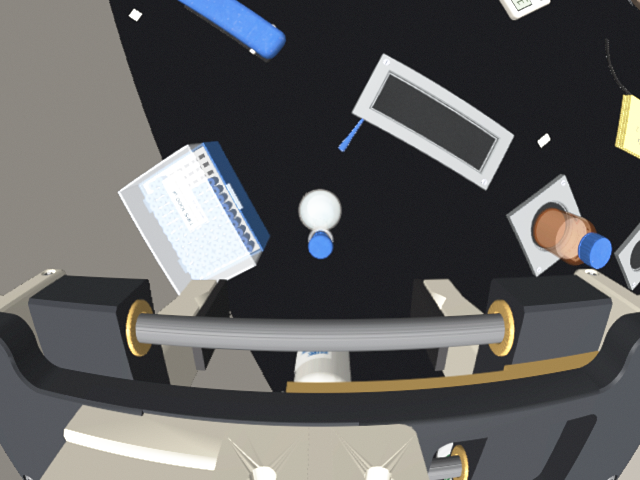

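```bash
python3 - <<'E'
from h import *
im=cv2.imread('pics/w4.png');m=eyes.camera_model('wrist')
c,s,_=blob(im,'blue',(320,244),18);print(c,s,at_z(m,c,.148,True).round(4))
print('bulb',at_z(m,(320,210),.022,True).round(4))
o=get_obs();Rt=R.from_euler('xyz',o['orientation'],degrees=True)
f=np.array([.6535,-.1185])
for px in [(268,240),(262,252),(212,143)]:
  for z in (.0,.05,.1): 
    q=at_z(m,px,z,True); print(px,z,q.round(3),'tool xy rel flask',(1000*Rt.inv().apply(np.r_[q[:2]-f,0]))[:2].round())
T=eyes.camera_model('top');S=eyes.camera_model('side')
t=cv2.imread('pics/t2.png')[130:230,360:480];s=cv2.imread('pics/s2.png')[160:260,270:390]
cv2.imwrite('pics/c4.png',np.hstack([cv2.resize(a,(400,333),interpolation=cv2.INTER_CUBIC) for a in (t,cv2.imread('pics/side0.png')[160:260,270:390])]))
E
```

```text
[320.18484288 245.77449168] [308 231  26  29 541] [ 0.6521 -0.1209  0.148 ]
bulb [ 0.6516 -0.121   0.022 ]
(268, 240) 0.0 [ 0.72  -0.141  0.   ] tool xy rel flask [-36. -60.]
(268, 240) 0.05 [ 0.704 -0.145  0.05 ] tool xy rel flask [-22. -53.]
(268, 240) 0.1 [ 0.688 -0.149  0.1  ] tool xy rel flask [ -7. -46.]
(262, 252) 0.0 [ 0.736 -0.138  0.   ] tool xy rel flask [-51. -68.]
(262, 252) 0.05 [ 0.718 -0.142  0.05 ] tool xy rel flask [-34. -60.]
(262, 252) 0.1 [ 0.701 -0.147  0.1  ] tool xy rel flask [-18. -52.]
(212, 143) 0.0 [ 0.673 -0.26   0.   ] tool xy rel flask [  76. -121.]
(212, 143) 0.05 [ 0.663 -0.249  0.05 ] tool xy rel flask [  77. -106.]
(212, 143) 0.1 [ 0.653 -0.239  0.1  ] tool xy rel flask [ 78. -91.]
```

View pics/c4.png

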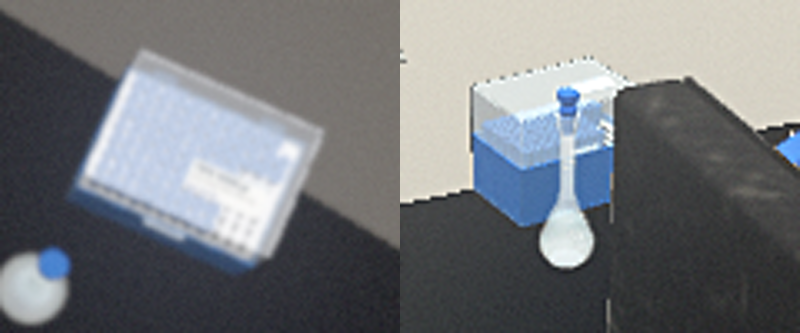

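```bash
python3 -m crank '[0,0,0,-5,1.5,0,0.42, 0,0,0,0,0,0,0.42, 0,0,0,0,0,0,0.42, 0,0,0,0,0,30,0.42,0,0,0,0,0,0,0.42]'
python3 - <<'E'
from h import *
state();m=eyes.camera_model('wrist');im=eyes.snapshot('wrist')
c,s,_=blob(im,'blue',(320,250),25);p=at_z(m,c,.148,True);print(c,s,p.round(4))
o=get_obs();Rt=R.from_euler('xyz',o['orientation'],degrees=True);print((1000*Rt.inv().apply(np.r_[p[:2]-np.array(o['tool_pos'])[:2],0]))[:2])
print('cam in tool',Rt.inv().apply(np.array(m['extrinsics'])[:3,3]-o['tool_pos']))
E
```

```text
clock: 10.95
tool_pos: [0.6506, -0.1209, 0.2185]
orientation: [179.8, -0.2, -140.0]
force: [-0.1, -0.1, 0.5]
opening: 0.0431
gripper_force: 0.0
t 10.95 grasp [ 0.6506 -0.1209  0.2375] [ 1.7983e+02 -1.7000e-01 -1.4002e+02] F [-0.1 -0.1  0.5] op 0.0431 gf 0.0
[312.38257016 250.44313146] [298 234  29  32 677] [ 0.6525 -0.1243  0.148 ]
[ 1.27060634 -2.991253  ]
cam in tool [ 0.07529292  0.00130628 -0.15611912]
```

```bash
python3 -m crank '[0,0,0,1,-2.5,20,0.42, 0,0,0,0,0,0,0.42]'
python3 - <<'E'
from h import *
state();m=eyes.camera_model('wrist');im=eyes.snapshot('wrist')
c,s,_=blob(im,'blue',(320,255),25);p=at_z(m,c,.148,True);print(c,s,p.round(4))
o=get_obs();Rt=R.from_euler('xyz',o['orientation'],degrees=True);print((1000*Rt.inv().apply(np.r_[p[:2]-np.array(o['tool_pos'])[:2],0]))[:2])
E
```

```text
clock: 11.25
tool_pos: [0.6526, -0.1238, 0.2004]
orientation: [180.0, -0.1, -140.0]
force: [0.2, -0.2, 0.0]
opening: 0.0368
gripper_force: 0.0
t 11.25 grasp [ 0.6526 -0.1238  0.2194] [ 1.7996e+02 -6.0000e-02 -1.4003e+02] F [ 0.2 -0.2  0. ] op 0.0368 gf 0.0
[318.10292249 259.80813215] [303 242  31  35 787] [ 0.6523 -0.1244  0.148 ]
[0.93368899 0.19427469]
```

Centred. Descend and grip.

```bash
python3 -m crank '[0,0,0,0.5,0,35,0.42, 0,0,0,0,0,35,0.42,0,0,0,0,0,25,0.42,0,0,0,0,0,8,0.42,0,0,0,0,0,0,0.42]'
python3 -m crank '[0,0,0,0,0,0,0, 0,0,0,0,0,0,0,0,0,0,0,0,0,0,0,0,0,0,0,0,0,0,0,0,0,0,0,0]'
python3 -c "
from h import *
state()"
```

```text
clock: 11.92
tool_pos: [0.6532, -0.1241, 0.0984]
orientation: [-180.0, 0.0, -140.0]
force: [-0.2, 0.7, 0.4]
opening: 0.0371
gripper_force: 0.0
clock: 12.55
tool_pos: [0.6531, -0.1242, 0.0983]
orientation: [-179.9, 0.0, -140.0]
force: [-0.4, 0.1, 4.7]
opening: 0.0141
gripper_force: 30.0
t 12.55 grasp [ 0.6531 -0.1242  0.1173] [-1.7995e+02  4.0000e-02 -1.4001e+02] F [-0.4  0.1  4.7] op 0.0141 gf 30.0
```

```bash
python3 -m crank '[0,0,0,0,0,-15,0, 0,0,0,0,0,-45,0,0,0,0,0,0,-45,0,0,0,0,0,0,-40,0,0,0,0,0,0,-5,0]'
python3 -c "
from h import *
state();plan([(.54,.08,.27),(.395,.287,.27)],-43,48)"
```

```text
clock: 13.18
tool_pos: [0.6539, -0.1242, 0.2521]
orientation: [-179.8, 0.3, -140.0]
force: [-0.3, 0.2, -1.1]
opening: 0.0142
gripper_force: 30.0
t 13.18 grasp [ 0.6539 -0.1242  0.2711] [-179.77    0.26 -140.  ] F [-0.3  0.2 -1.1] op 0.0142 gf 30.0
[0.0, 0.001, 0.161, -9, 46, 0] [0.0, 0.001, 0.161, -1, 47, 0] [0.0, 0.001, 0.161, 6, 46, 0] [0.0, 0.001, 0.161, 14, 45, 0] [0.0, 0.001, 0.161, 20, 42, 0] 
[0.0, 0.001, 0.161, 28, 32, 0] [0.0, 0.001, 0.161, 32, 27, 0] [0.0, 0.001, 0.161, 36, 21, 0] [0.0, 0.001, 0.161, 40, 15, 0] [0.0, 0.0, 0.0, 41, 9, 0] 
[0.0, 0.0, 0.0, 41, 9, 0] 
ends [0.3954 0.2873 0.2704] [-1.7992e+02 -1.0000e-01  1.3698e+02]
```

```bash
sed -i 's/t=(yaw-yw+90)%180-90/t=(yaw-yw+180)%360-180/' h.py; python3 -c "
from h import *
plan([(.54,.08,.27),(.395,.287,.27)],-43,48)"
```

```text
[-0.001, 0.0, -0.169, -9, 46, 0] [-0.001, 0.0, -0.169, -16, 44, 0] [-0.001, 0.0, -0.169, -24, 40, 0] [-0.001, 0.0, -0.169, -30, 36, 1] [-0.001, 0.0, -0.169, -35, 30, 0] 
[-0.001, 0.0, -0.169, -34, 26, 0] [-0.001, 0.0, -0.169, -38, 19, 0] [-0.001, 0.0, -0.169, -40, 12, 0] [-0.001, 0.0, -0.169, -42, 6, 0] [-0.001, 0.0, -0.169, -42, -2, 0] 
[0.0, 0.0, 0.0, -41, -8, 0] 
ends [0.3947 0.2868 0.2702] [ 1.799e+02  1.200e-01 -4.317e+01]
```

```bash
python3 -m crank '[0,0,-0.169,-9,46,0,0, 0,0,-0.169,-16,44,0,0, 0,0,-0.169,-24,40,0,0, 0,0,-0.169,-30,36,0,0, 0,0,-0.169,-35,30,0,0]'
python3 -m crank '[0,0,-0.169,-34,26,0,0, 0,0,-0.169,-38,19,0,0, 0,0,-0.169,-40,12,0,0, 0,0,-0.169,-42,6,0,0, 0,0,-0.169,-42,-2,0,0]'
python3 -m crank '[0,0,0,-41,-8,0,0, 0,0,0,0,0,0,0,0,0,0,0,0,0,0]'
python3 - <<'E'
from h import *
state();print(get_obs()['joint_pos']);m=eyes.camera_model('wrist');im=eyes.snapshot('wrist');cv2.imwrite('pics/w5.png',im)
s=eyes.snapshot('side');t=eyes.snapshot('top');cv2.imwrite('pics/t5.png',t);cv2.imwrite('pics/s5.png',s)
h=lambda a:cv2.resize(a,(400,300),interpolation=cv2.INTER_AREA)
cv2.imwrite('pics/m5.png',np.vstack([np.hstack([h(s),h(t)]),np.hstack([h(im),h(im)*0])]))
E
```

```text
clock: 13.8
tool_pos: [0.5377, 0.0808, 0.2472]
orientation: [179.9, -0.0, -91.3]
force: [0.5, 0.4, -0.9]
opening: 0.0144
gripper_force: 30.0
clock: 14.42
tool_pos: [0.4164, 0.2537, 0.2473]
orientation: [179.9, 0.0, -42.9]
force: [0.6, 0.7, -0.9]
opening: 0.014
gripper_force: 30.0
clock: 14.8
tool_pos: [0.3931, 0.2867, 0.2473]
orientation: [179.9, 0.0, -43.2]
force: [0.2, 0.5, -0.6]
opening: 0.0143
gripper_force: 30.0
t 14.8 grasp [0.3931 0.2867 0.2663] [179.94   0.   -43.15] F [ 0.2  0.5 -0.6] op 0.0143 gf 30.0
[ 5.93138132e+01  1.72506190e+00 -2.04205002e+01 -1.32504293e-02
 -6.79087311e+01 -1.24588642e+01]
```

View pics/m5.png

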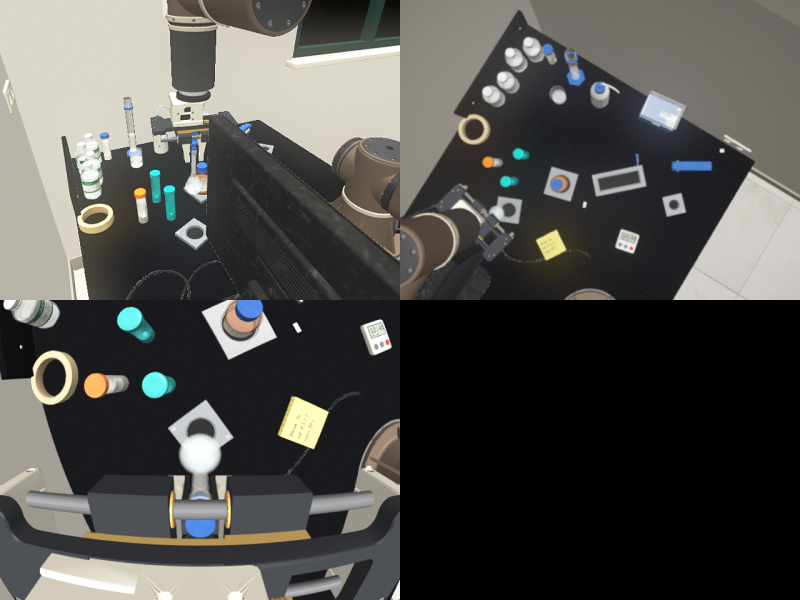

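```bash
python3 - <<'E'
from h import *
T=eyes.camera_model('top');S=eyes.camera_model('side')
def proj(m,p):
    E=np.array(m['extrinsics']);q=E[:3,:3].T@(np.array(p)-E[:3,3]);return np.round([m['fx']*q[0]/q[2]+m['cx'],m['fy']*q[1]/q[2]+m['cy'],q[2]],2)
az=np.radians(149.3);a=np.array([.3931,.2867])
for s in (.0,.05,.1,.15,.2,.25):
    p=a+s*np.array([np.cos(az),np.sin(az)])
    print(s,p.round(3),[(z,proj(S,(*p,z)).tolist()) for z in (.4,.5,.55,.6,.65)])
E
python3 -c "
import cv2;s=cv2.imread('pics/s5.png');cv2.imwrite('pics/s5c.png',s[0:330,230:640])"
```

```text
0.0 [0.393 0.287] [(0.4, [309.48, 164.64, 0.65]), (0.5, [309.3, 91.22, 0.6]), (0.55, [309.2, 49.68, 0.58]), (0.6, [309.1, 4.35, 0.55]), (0.65, [308.98, -45.33, 0.53])]
0.05 [0.35  0.312] [(0.4, [324.86, 177.43, 0.61]), (0.5, [326.06, 100.04, 0.56]), (0.55, [326.74, 55.9, 0.54]), (0.6, [327.48, 7.41, 0.51]), (0.65, [328.31, -46.1, 0.49])]
0.1 [0.307 0.338] [(0.4, [342.34, 191.95, 0.57]), (0.5, [345.31, 110.19, 0.52]), (0.55, [347.02, 63.1, 0.5]), (0.6, [348.91, 10.99, 0.47]), (0.65, [351.01, -46.99, 0.45])]
0.15 [0.264 0.363] [(0.4, [362.38, 208.6, 0.54]), (0.5, [367.67, 121.97, 0.49]), (0.55, [370.75, 71.52, 0.46]), (0.6, [374.19, 15.2, 0.43]), (0.65, [378.06, -48.06, 0.41])]
0.2 [0.221 0.389] [(0.4, [385.58, 227.87, 0.5]), (0.5, [393.96, 135.82, 0.45]), (0.55, [398.9, 81.51, 0.42]), (0.6, [404.48, 20.25, 0.4]), (0.65, [410.82, -49.35, 0.37])]
0.25 [0.178 0.414] [(0.4, [412.74, 250.44, 0.46]), (0.5, [425.31, 152.34, 0.41]), (0.55, [432.83, 93.54, 0.38]), (0.6, [441.43, 26.42, 0.36]), (0.65, [451.34, -50.95, 0.33])]
```

View pics/s5c.png

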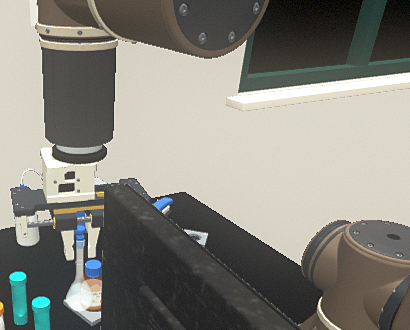

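```bash
cat > fit.py <<'E'
from h import *
from scipy.optimize import least_squares
def arc(im,m,uv,r,rad,show=False):
    g=cv2.GaussianBlur(im,(3,3),0).max(2).astype(int);P=[]
    for a in np.radians(np.arange(180,361,6)):   # upper half arc, scan outward from uv
        q=[(uv[0]+k*np.cos(a),uv[1]+k*np.sin(a)) for k in np.arange(3,r,.5)]
        v=np.array([g[int(round(y)),int(round(x))] for x,y in q]);i=np.where(v>125)[0]
        if len(i) and i[0]>4: P.append(at_z(m,q[i[0]],.010,True)[:2])
    P=np.array(P);f=lambda c:np.hypot(*(P-c).T)-rad
    s=least_squares(f,P.mean(0),loss='soft_l1',f_scale=.001);return s.x,len(P),np.abs(s.fun).mean()
E
python3 - <<'E'
from fit import *
im=cv2.imread('pics/w5.png');m=eyes.camera_model('wrist')
for uv in [(320,197),(320,202)]: print(arc(im,m,uv,45,.0255))
cv2.imwrite('pics/c5.png',cv2.resize(im[140:300,240:400],(480,480)))
E
```

```text
(array([0.38541537, 0.29271553]), 31, np.float64(0.000378406269255407))
(array([0.3853555 , 0.29288892]), 31, np.float64(0.0004656210397253822))
```

View pics/c5.png

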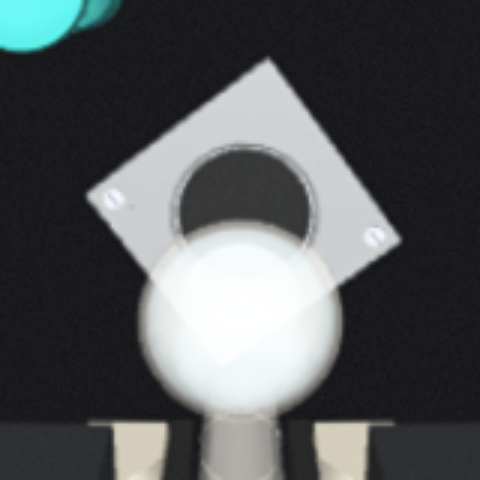

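```bash
python3 -m crank '[0,0,0,-8.9,1.3,10,0, 0,0,0,0,0,35,0,0,0,0,0,0,35,0,0,0,0,0,0,25,0,0,0,0,0,0,0,0]'
python3 - <<'E'
from fit import *
state();m=eyes.camera_model('wrist');im=eyes.snapshot('wrist');cv2.imwrite('pics/w6.png',im)
rows(.3857,.2918,.12)
E
```

```text
clock: 15.58
tool_pos: [0.385, 0.2905, 0.1405]
orientation: [179.7, -0.0, -43.2]
force: [-0.1, 0.0, 0.2]
opening: 0.0145
gripper_force: 30.0
t 15.57 grasp [0.385  0.2905 0.1595] [ 1.7973e+02 -4.0000e-02 -4.3240e+01] F [-0.1  0.   0.2] op 0.0145 gf 30.0
tool shift mm (at present yaw) [-0.3 -0.2 41. ] yaw -43.21
```

```bash
python3 -m crank '[0,0,0,0,0,12,0, 0,0,0,0,0,10,0,0,0,0,0,0,6,0,0,0,0,0,0,4,0,0,0,0,0,0,0,0]'
python3 - <<'E'
from fit import *
state();rows(.3857,.2918,.1213)
E
```

```text
clock: 16.25
tool_pos: [0.386, 0.292, 0.1104]
orientation: [180.0, -0.0, -43.2]
force: [-0.7, 0.1, -0.7]
opening: 0.0144
gripper_force: 30.0
t 16.25 grasp [0.386  0.292  0.1294] [ 1.7997e+02 -1.0000e-02 -4.3190e+01] F [-0.7  0.1 -0.7] op 0.0144 gf 30.0
tool shift mm (at present yaw) [-0.1  0.4  8.1] yaw -43.19
```

```bash
python3 -m crank '[0,0,0,0,0,3,0, 0,0,0,0,0,3,0,0,0,0,0,0,0,0]'; python3 -m crank '[0,0,0,0,0,1,0, 0,0,0,0,0,0,0]'; python3 -m crank '[0,0,0,0,0,1,0, 0,0,0,0,0,0,0]'
```

```text
clock: 16.62
tool_pos: [0.386, 0.2919, 0.1043]
orientation: [180.0, -0.0, -43.2]
force: [-0.1, -0.2, -1.1]
opening: 0.0145
gripper_force: 30.0
clock: 16.88
tool_pos: [0.3861, 0.2921, 0.1036]
orientation: [-180.0, -0.0, -43.2]
force: [0.2, -0.3, -1.2]
opening: 0.0145
gripper_force: 30.0
clock: 17.12
tool_pos: [0.3861, 0.2921, 0.1025]
orientation: [180.0, 0.0, -43.2]
force: [0.2, 0.1, 0.2]
opening: 0.0143
gripper_force: 30.0
```

```bash
python3 -m crank '[0,0,0,0,0,1,0, 0,0,0,0,0,0,0]'; python3 -m crank '[0,0,0,0,0,0,0.4, 0,0,0,0,0,0,0.4,0,0,0,0,0,0,0.4,0,0,0,0,0,0,0.4]';  python3 -m crank '[0,0,0,0,0,-12,0.4, 0,0,0,0,0,-30,0.4,0,0,0,0,0,-45,0.4,0,0,0,0,0,-45,0.6,0,0,0,0,0,-20,0.8]'; python3 - <<'E'
from fit import *
state();m=eyes.camera_model('wrist');im=eyes.snapshot('wrist');cv2.imwrite('pics/w7.png',im)
for d in spotter.place_of('wrist','flask_center')[:1]: print(d,at_z(m,d['location'],.08,True))
T=eyes.camera_model('top');
c,s,_=blob(im,'blue',(320,255),45);print('stopper',c,at_z(m,c,.152,True).round(4),s)
for d in spotter.place_of('wrist','tube_center')[:4]: print('tube',d['p'],d['location'],at_z(m,d['location'],.056,True).round(3))
E
```

```text
clock: 17.38
tool_pos: [0.3864, 0.2923, 0.1022]
orientation: [-180.0, -0.0, -43.2]
force: [-1.7, -0.9, 6.6]
opening: 0.0144
gripper_force: 30.0
clock: 17.88
tool_pos: [0.386, 0.2921, 0.1015]
orientation: [180.0, -0.0, -43.2]
force: [-0.6, -0.1, -0.4]
opening: 0.0351
gripper_force: 0.0
clock: 18.5
tool_pos: [0.3868, 0.2928, 0.2574]
orientation: [-179.7, 0.0, -43.2]
force: [-0.3, 0.0, -0.2]
opening: 0.0494
gripper_force: 0.0
t 18.5 grasp [0.3868 0.2928 0.2764] [-1.7972e+02  2.0000e-02 -4.3170e+01] F [-0.3  0.  -0.2] op 0.0494 gf 0.0
{'location': [324.4, 217.4], 'p': 0.94} [0.38279569 0.29240389 0.08      ]
stopper [321.99368421 235.92421053] [0.3863 0.2923 0.152 ] [310 223  25  26 475]
tube 0.9 [230.7, 37.7] [0.573 0.239 0.056]
tube 0.86 [179.4, 128.0] [0.546 0.338 0.056]
tube 0.61 [262.3, 127.4] [0.485 0.279 0.056]
```

```bash
python3 -c "
from h import *
plan([(.546,.338,.235)],-90,50)"
```

```text
[-0.001, 0.0, 0.163, 21, -36, 10] [-0.001, 0.0, 0.163, 16, -38, 10] [-0.001, 0.0, 0.163, 8, -41, 10] [-0.001, 0.0, 0.163, 3, -41, 9] [-0.001, 0.0, 0.163, 0, 0, 0] 

ends [0.5459 0.3375 0.2353] [ 1.7984e+02  4.0000e-02 -8.9880e+01]
```

```bash
python3 -m crank '[0,0,0.163,21,-36,5,0.65, 0,0,0.163,16,-38,10,0.65, 0,0,0.163,8,-41,10,0.65, 0,0,0.163,3,-41,14,0.65, 0,0,0.163,0,0,0,0.65]'; python3 -m crank '[0,0,0,0,0,0,0.65]'
cat > look.py <<'E'
from fit import *
import sys
def look(kind,uv,r,z):
    state();m=eyes.camera_model('wrist');im=eyes.snapshot('wrist');c,s,_=blob(im,kind,uv,r);p=at_z(m,c,z,True)
    o=get_obs();Rt=R.from_euler('xyz',o['orientation'],degrees=True)
    print(c.round(1),s,p.round(4),'tool xy off mm',(1000*Rt.inv().apply(np.r_[p[:2]-np.array(o['tool_pos'])[:2],0]))[:2].round(1));return im,m
E
python3 -c "
from look import *
im,m=look('org',(320,240),60,.106);cv2.imwrite('pics/w8.png',im)
for d in spotter.place_of('wrist','tube_center')[:4]: print('tube',d['p'],d['location'],at_z(m,d['location'],.056,True).round(4))"
```

```text
clock: 19.27
tool_pos: [0.5466, 0.3363, 0.2103]
orientation: [179.8, -0.3, -90.3]
force: [-0.2, -0.8, 0.7]
opening: 0.0569
gripper_force: 0.0
clock: 19.4
tool_pos: [0.5454, 0.3364, 0.2127]
orientation: [179.9, -0.1, -89.9]
force: [0.3, -0.2, -0.1]
opening: 0.0569
gripper_force: 0.0
t 19.4 grasp [0.5454 0.3364 0.2317] [ 1.7987e+02 -1.3000e-01 -8.9860e+01] F [ 0.3 -0.2 -0.1] op 0.0569 gf 0.0
[317.1 236.5] [ 294  213   47   47 1763] [0.5469 0.337  0.106 ] tool xy off mm [-0.4 -1.7]
tube 0.95 [389.8, 154.4] [0.4854 0.2785 0.056 ]
tube 0.95 [285.5, 109.1] [0.5736 0.2408 0.056 ]
tube 0.65 [314.8, 220.7] [0.5491 0.3369 0.056 ]
```

```bash
python3 -m crank '[0,0,0,-0.5,-1.7,30,0.65, 0,0,0,0,0,45,0.65, 0,0,0,0,0,45,0.65,0,0,0,0,0,25,0.65,0,0,0,0,0,7,0.65]'; python3 -m crank '[0,0,0,0,0,0,0.65,0,0,0,0,0,0,0,0,0,0,0,0,0,0,0,0,0,0,0,0,0,0,0,0,0,0,0,0]'
python3 -c "
from h import *
state()"
```

```text
clock: 20.12
tool_pos: [0.5463, 0.337, 0.0614]
orientation: [179.9, -0.1, -89.7]
force: [-1.0, 1.2, 0.7]
opening: 0.0568
gripper_force: 0.0
clock: 20.75
tool_pos: [0.5477, 0.3379, 0.0633]
orientation: [-179.9, 0.0, -89.9]
force: [-0.5, 0.4, 3.6]
opening: 0.0329
gripper_force: 30.0
t 20.75 grasp [0.5477 0.3379 0.0823] [-1.7995e+02  4.0000e-02 -8.9870e+01] F [-0.5  0.4  3.6] op 0.0329 gf 30.0
```

```bash
python3 -m crank '[0,0,0,0,0,0,0.65,0,0,0,0,0,0,0.65,0,0,0,0,0,4,0.65,0,0,0,0,0,4,0.65,0,0,0,0,0,0,0.65]'; python3 -m crank '[0,0,0,0,0,0,0,0,0,0,0,0,0,0,0,0,0,0,0,0,0,0,0,0,0,0,0,0,0,0,0,0,0,0,0]'
```

```text
clock: 21.38
tool_pos: [0.547, 0.3372, 0.0538]
orientation: [179.9, -0.1, -89.9]
force: [0.5, -0.5, -0.5]
opening: 0.0569
gripper_force: 0.0
clock: 22.0
tool_pos: [0.5474, 0.3376, 0.0547]
orientation: [-180.0, 0.0, -89.9]
force: [-0.3, 0.1, 0.9]
opening: 0.0303
gripper_force: 30.0
```

```bash
python3 -m crank '[0,0,0,0,0,-10,0,0,0,0,0,0,-40,0,0,0,0,0,0,-50,0,0,0,0,0,0,-50,0,0,0,0,0,0,-20,0]'; python3 -c "
from h import *
state();plan([(.49,.1,.24),(.42,-.275,.22)],-90,54)"
```

```text
clock: 22.62
tool_pos: [0.5484, 0.3383, 0.2293]
orientation: [-179.8, 0.2, -89.9]
force: [0.7, 0.0, -1.5]
opening: 0.0305
gripper_force: 30.0
t 22.62 grasp [0.5484 0.3383 0.2483] [-179.75    0.21  -89.87] F [ 0.7  0.  -1.5] op 0.0305 gf 30.0
[-0.004, 0.004, 0.002, 48, 12, 1] [0.0, 0.0, 0.0, 47, 11, 2] [0.0, 0.0, 0.0, 48, 12, 2] [0.0, 0.0, 0.0, 48, 12, 1] [0.0, 0.0, 0.0, 47, 12, 2] 
[0.0, 0.0, 0.0, 47, 8, 3] [0.0, 0.0, 0.0, 47, 9, 2] [0.0, 0.0, 0.0, 47, 9, 3] [0.0, 0.0, 0.0, 47, 9, 2] [0.0, 0.0, 0.0, 47, 8, 3] 
[0.0, 0.0, 0.0, 46, 9, 2] [0.0, 0.0, 0.0, 47, 9, 3] [0.0, 0.0, 0.0, 47, 9, 2] 
ends [ 0.4196 -0.2748  0.2202] [-1.7998e+02 -1.0000e-02 -8.9980e+01]
```

```bash
python3 -m crank '[0,0,0,48,12,1,0,0,0,0,47,11,2,0,0,0,0,48,12,2,0,0,0,0,48,12,1,0,0,0,0,47,12,2,0]'; python3 -m crank '[0,0,0,47,8,3,0,0,0,0,47,9,2,0,0,0,0,47,9,3,0,0,0,0,47,9,2,0,0,0,0,47,8,3,0]';python3 -m crank '[0,0,0,46,9,2,0,0,0,0,47,9,3,0,0,0,0,47,9,2,0,0,0,0,0,0,0,0,0,0,0,0,0,0,0]'; python3 -c "
from fit import *
state();m=eyes.camera_model('wrist');im=eyes.snapshot('wrist');cv2.imwrite('pics/w9.png',im)
for n in ('nest_small_floor','tube_center'):
  for d in spotter.place_of('wrist',n)[:2]: print(n,d['p'],d['location'],at_z(m,d['location'],.004,True).round(4))
d=spotter.place_of('wrist','nest_small_floor')[0]['location']
for dv in (-6,-3,0): print(arc(im,m,(d[0],d[1]+dv),30,.0175))
"
```

```text
clock: 23.25
tool_pos: [0.4882, 0.0979, 0.2174]
orientation: [-179.9, 0.0, -89.9]
force: [0.6, -0.4, -0.2]
opening: 0.0308
gripper_force: 30.0
clock: 23.88
tool_pos: [0.4458, -0.1371, 0.2045]
orientation: [-179.9, 0.0, -89.9]
force: [0.7, 0.3, -1.4]
opening: 0.0307
gripper_force: 30.0
clock: 24.5
tool_pos: [0.4194, -0.2758, 0.1969]
orientation: [-180.0, 0.0, -89.9]
force: [-0.9, 0.8, -1.1]
opening: 0.0307
gripper_force: 30.0
t 24.5 grasp [ 0.4194 -0.2758  0.2159] [-179.98    0.    -89.95] F [-0.9  0.8 -1.1] op 0.0307 gf 30.0
nest_small_floor 0.83 [320.3, 209.6] [ 0.4187 -0.2772  0.004 ]
tube_center 0.85 [317.8, 294.7] [ 0.4212 -0.1876  0.004 ]
(array([ 0.4180581 , -0.27836699]), 31, np.float64(0.00036993933215144584))
(array([ 0.41786627, -0.27827697]), 31, np.float64(0.00042379150379895))
(array([ 0.41794089, -0.27835422]), 31, np.float64(0.0005166272148976271))
```

```bash
python3 -m crank '[0,0,0,2.2,1.1,20,0,0,0,0,0,0,40,0,0,0,0,0,0,35,0,0,0,0,0,0,20,0,0,0,0,0,0,0,0]'; python3 -c "
from fit import *
state();m=eyes.camera_model('wrist');im=eyes.snapshot('wrist');cv2.imwrite('pics/w10.png',im)
E=np.array(m['extrinsics'])
def pj(p):
  q=E[:3,:3].T@(np.array(p)-E[:3,3]);t=np.arctan2(np.hypot(*q[:2]),q[2]);a=np.arctan2(q[1],q[0]);return (m['cx']+m['fx']*t*np.cos(a),m['cy']+m['fy']*t*np.sin(a))
c=pj((.4183,-.278,.01));print(c,pj((.4183,-.296,.01)))
g=im[200:330,320].max(1);print(g[::3])
for dv in (-12,-9): print(arc(im,m,(c[0],c[1]+dv),45,.0175))
cv2.imwrite('pics/c10.png',cv2.resize(im[160:340,230:410],(540,540)))
"
```

```text
clock: 25.32
tool_pos: [0.4178, -0.277, 0.0805]
orientation: [179.8, 0.0, -89.8]
force: [0.0, -0.3, 0.3]
opening: 0.0304
gripper_force: 30.0
t 25.32 grasp [ 0.4178 -0.277   0.0995] [ 1.7983e+02  4.0000e-02 -8.9820e+01] F [ 0.  -0.3  0.3] op 0.0304 gf 30.0
(np.float64(318.27668115400076), np.float64(249.0420899377838)) (np.float64(318.33436969182833), np.float64(221.89943474166623))
[195 194 191 193 192 193 193 136  51  55  53 134 153 157 159 160 164 180
 192 238 244 244 244 246 245 245 243 240 237 240 242 246 243 236 233 225
 200 210 211 210  77  95 120 139]fit.py:10: RuntimeWarning: Mean of empty slice.
  s=least_squares(f,P.mean(0),loss='soft_l1',f_scale=.001);return s.x,len(P),np.abs(s.fun).mean()
  ret = ret.dtype.type(ret / rcount)
Traceback (most recent call last):
  File "fit.py", line 10, in arc
    s=least_squares(f,P.mean(0),loss='soft_l1',f_scale=.001);return s.x,len(P),np.abs(s.fun).mean()
ValueError: Initial guess is outside of provided bounds
```

```bash
python3 -c "
from fit import *
im=cv2.imread('pics/w10.png');m=eyes.camera_model('wrist')
print('foot front y',[at_z(m,(319,v),.0258,True).round(4) for v in (231,233)],'rim front',at_z(m,(319,222),.01,True).round(4))
for v in (230,236,242,250,256): print(v,im[v,280:362:2].max(1))
"
```

```text
foot front y [array([ 0.4189, -0.2944,  0.0258]), array([ 0.4189, -0.2932,  0.0258])] rim front [ 0.4189 -0.2961  0.01  ]
230 [192 194 192 192 193 192 192 193 149 151 138  51  55  53  51  53  52  54
  51  53  53  51  53  51  53  52  53  53  59 141 166 165 192 192 192 194
 192 193 193 193 192]
236 [193 193 194 193 193 193 152 154 159  56  52  52  57 115 147 151 153 152
 155 152 153 151 149 144 143 137 108  61  53  52  53 141 171 174 193 193
 194 191 193 192 194]
242 [193 193 191 192 192 149 134 170  56  55 126 147 151 154 156 159 163 163
 161 161 159 160 157 155 155 150 144 138 128 108  56  49 176 163 168 191
 193 193 192 191 192]
250 [192 193 191 191 193 140  96 190 118 150 155 157 159 161 167 170 166 171
 174 174 176 178 184 180 170 159 150 144 139 134 126  94 176 143 171 191
 192 190 192 191 191]
256 [194 195 193 192 193 181 141 107 195 157 152 158 165 170 175 183 185 190
 198 222 219 213 213 216 210 208 202 201 191 166 141 167 120 167 186 191
 193 192 192 191 192]
```

```bash
python3 -m crank '[0,0,0,-0.7,0,6,0,0,0,0,0,0,6,0,0,0,0,0,0,4,0,0,0,0,0,0,0,0]'; python3 -m crank '[0,0,0,0,0,3,0,0,0,0,0,0,0,0]'; python3 -m crank '[0,0,0,0,0,1.5,0,0,0,0,0,0,0,0]'; python3 -m crank '[0,0,0,0,0,1,0,0,0,0,0,0,0,0]'
```

```text
clock: 25.88
tool_pos: [0.4183, -0.2772, 0.0654]
orientation: [180.0, 0.0, -89.9]
force: [-0.8, -0.4, -0.5]
opening: 0.0305
gripper_force: 30.0
clock: 26.12
tool_pos: [0.4183, -0.2772, 0.0624]
orientation: [180.0, 0.0, -89.9]
force: [-0.7, -0.2, -0.8]
opening: 0.0303
gripper_force: 30.0
clock: 26.38
tool_pos: [0.4184, -0.2772, 0.061]
orientation: [180.0, 0.0, -89.9]
force: [0.4, 0.1, -0.8]
opening: 0.0303
gripper_force: 30.0
clock: 26.62
tool_pos: [0.4184, -0.2772, 0.06]
orientation: [180.0, 0.0, -89.9]
force: [0.2, -0.6, -0.5]
opening: 0.0304
gripper_force: 30.0
```

In the recess (below rim level without contact); on to the floor.

```bash
python3 -m crank '[0,0,0,0,0,1,0,0,0,0,0,0,0,0]'; python3 -m crank '[0,0,0,0,0,1,0,0,0,0,0,0,0,0]'
```

```text
clock: 26.88
tool_pos: [0.4184, -0.2772, 0.059]
orientation: [180.0, 0.0, -89.9]
force: [0.5, -0.2, -1.0]
opening: 0.0305
gripper_force: 30.0
clock: 27.12
tool_pos: [0.4189, -0.2774, 0.0585]
orientation: [-180.0, -0.0, -89.9]
force: [-0.5, 0.5, 3.7]
opening: 0.0303
gripper_force: 30.0
```

```bash
python3 -m crank '[0,0,0,0,0,0,0.7,0,0,0,0,0,0,0.7,0,0,0,0,0,0,0.7,0,0,0,0,0,0,0.7]'; python3 -m crank '[0,0,0,0,0,-15,0.7,0,0,0,0,0,-40,0.7,0,0,0,0,0,-50,1,0,0,0,0,0,-30,1,0,0,0,0,0,0,1]';python3 -m crank '[0,0,0,15,-46,0,1,0,0,0,15,-46,0,1,0,0,0,15,-45,0,1,0,0,0,0,0,0,1]'; python3 -c "
from look import *
im,m=look('blue',(320,240),120,.05);cv2.imwrite('pics/w11.png',im)
c,s,l=blob(im,'blue',(320,240),120);rc=cv2.minAreaRect(np.argwhere(l)[:,::-1].astype(np.float32));print(rc)
P=np.array([at_z(m,q,.05,True)[:2] for q in cv2.boxPoints(rc)]);print(P.round(4),P.mean(0));pts=np.array([at_z(m,q,.05,True)[:2] for q in np.argwhere(l)[::7,::-1]]);r2=cv2.minAreaRect((pts*1000).astype(np.float32));print(r2)
for d in spotter.place_of('wrist','stapler_center')[:1]: print(d,at_z(m,d['location'],.027,True).round(4))
for d in spotter.place_of('wrist','tube_center')[:2]: print(d,at_z(m,d['location'],.06,True).round(4))
c,s,_=blob(im,'org',(520,200),150);print('tube cap',c,s,at_z(m,c,.11,True).round(4))
"
```

```text
clock: 27.62
tool_pos: [0.4183, -0.2772, 0.0579]
orientation: [180.0, 0.0, -89.9]
force: [0.1, 0.7, -0.1]
opening: 0.0601
gripper_force: 0.0
clock: 28.25
tool_pos: [0.42, -0.2778, 0.1969]
orientation: [-179.6, -0.1, -89.9]
force: [1.0, -1.0, -0.3]
opening: 0.085
gripper_force: 0.0
clock: 28.75
tool_pos: [0.5573, -0.3225, 0.1911]
orientation: [179.9, 0.0, -89.9]
force: [0.0, 0.7, -0.1]
opening: 0.0878
gripper_force: 0.0
t 28.75 grasp [ 0.5573 -0.3225  0.2101] [ 1.7986e+02  3.0000e-02 -8.9880e+01] F [ 0.   0.7 -0.1] op 0.0878 gf 0.0
[325.  210.5] [ 305  135   40  155 5760] [ 0.5525 -0.3339  0.05  ] tool xy off mm [12.   3.4]
((325.1402893066406, 211.9707489013672), (154.51332092285156, 38.57706832885742), 88.53119659423828)
[[ 0.5695 -0.3954]
 [ 0.5389 -0.3963]
 [ 0.5332 -0.264 ]
 [ 0.5671 -0.2631]] [ 0.55217877 -0.32968908]
((552.32861328125, -329.7221984863281), (31.342472076416016, 132.01454162597656), 1.3397791385650635)
{'location': [321.1, 214.2], 'p': 0.56} [ 0.5555 -0.3257  0.027 ]
{'location': [476.2, 275.4], 'p': 0.62} [ 0.4171 -0.2787  0.06  ]
tube cap [501.96       321.62736842] [488 300  25  50 475] [ 0.4107 -0.2582  0.11  ]
```

```bash
python3 -m crank '[0,0,-0.022,5.5,4.3,20,1,0,0,0,0,0,45,1,0,0,0,0,0,45,1,0,0,0,0,0,40,1,0,0,0,0,0,16,1]'; python3 -m crank '[0,0,0,0,0,5,1,0,0,0,0,0,0,0,0,0,0,0,0,0,0,0,0,0,0,0,0,0,0,0,0,0,0,0,0]'; python3 -m crank '[0,0,0,0,0,0,0,0,0,0,0,0,0,0]'
```

```text
clock: 29.52
tool_pos: [0.5492, -0.3268, 0.0255]
orientation: [179.8, 0.1, -88.6]
force: [-0.0, 0.6, 0.4]
opening: 0.0878
gripper_force: 0.0
clock: 30.15
tool_pos: [0.5515, -0.3275, 0.0226]
orientation: [-180.0, -0.0, -88.6]
force: [0.4, -0.3, 0.0]
opening: 0.0535
gripper_force: 0.0
clock: 30.4
tool_pos: [0.5513, -0.3274, 0.0221]
orientation: [-180.0, 0.0, -88.6]
force: [0.3, 1.5, 0.6]
opening: 0.0332
gripper_force: 1.4
```

```bash
python3 -m crank '[0,0,0,0,0,0,0,0,0,0,0,0,-15,0,0,0,0,0,0,-40,0,0,0,0,0,0,-40,0,0,0,0,0,0,-25,0]'; python3 -c "
from h import *
state();plan([(.498,-.0874,.161)],-76.8,50)"
```

```text
clock: 31.02
tool_pos: [0.5518, -0.3277, 0.1452]
orientation: [-179.9, -0.1, -88.6]
force: [-0.1, 0.1, -2.4]
opening: 0.0305
gripper_force: 30.0
t 31.02 grasp [ 0.5518 -0.3277  0.1642] [-1.7986e+02 -5.0000e-02 -8.8620e+01] F [-0.1  0.1 -2.4] op 0.0305 gf 30.0
[-0.001, -0.001, -0.103, -48, 10, 1] [-0.001, -0.001, -0.103, -49, 4, 0] [0.0, 0.0, 0.0, -50, 0, 1] [0.0, 0.0, 0.0, -49, -1, 1] [0.0, 0.0, 0.0, -49, 0, 0] 

ends [ 0.4976 -0.0875  0.1613] [-1.7998e+02  5.0000e-02 -7.6810e+01]
```

```bash
python3 -m crank '[0,0,-0.103,-48,10,1,0,0,0,-0.103,-49,4,0,0,0,0,0,-50,0,1,0,0,0,0,-49,-1,1,0,0,0,0,-49,0,0,0]';python3 -m crank '[0,0,0,0,0,0,0,0,0,0,0,0,0,0]'; python3 -c "
from h import *
state();m=eyes.camera_model('wrist');im=eyes.snapshot('wrist');cv2.imwrite('pics/w12.png',im)
for n in ('nest_long_floor','stapler_center'):
  for d in spotter.outline_of('wrist',n)[:1]+spotter.place_of('wrist',n)[:1]: print(n,d['p'],d.get('rect'),d.get('location'))
"
```

```text
clock: 31.65
tool_pos: [0.4966, -0.0859, 0.1399]
orientation: [-180.0, -0.0, -76.8]
force: [0.9, 0.8, -2.2]
opening: 0.0305
gripper_force: 30.0
clock: 31.9
tool_pos: [0.4974, -0.0871, 0.1398]
orientation: [-179.9, -0.0, -76.8]
force: [0.1, 0.3, -2.1]
opening: 0.0307
gripper_force: 30.0
t 31.9 grasp [ 0.4974 -0.0871  0.1588] [-1.7995e+02 -1.0000e-02 -7.6760e+01] F [ 0.1  0.3 -2.1] op 0.0307 gf 30.0
nest_long_floor 0.68 [272.8, 119.9, 97.7, 160.7] None
stapler_center 0.98 [277.7, 152.7, 83.8, 230.3] None
stapler_center 0.56 None [318.1, 301.7]
```

View pics/w12.png

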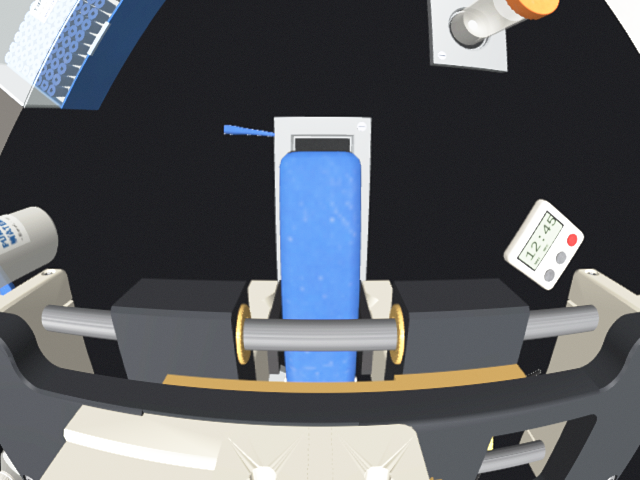

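```bash
python3 -c "
from h import *
im=cv2.imread('pics/w12.png');m=eyes.camera_model('wrist');o=get_obs();Rt=R.from_euler('xyz',o['orientation'],degrees=True)
def tl(uv,z): return (1000*Rt.inv().apply(at_z(m,uv,z,True)-np.array(o['tool_pos'])))[:2].round(1)
g=im.max(2)
print(g[130:154,322]);print(g[145,284:362:1])
for n,uv,z in [('tray L',(274.5,125),.01),('tray R',(371,125),.01),('tray top',(322,117.5),.01),('tray L2',(274.5,240),.01),('tray R2',(369.5,240),.01),('st front',(320,152),.165),('st L',(280.5,200),.165),('st R',(360,200),.165)]: print(n,tl(uv,z))
"
```

```text
[237 237 238 233 196 166 210 232 123  65  66  67  68  68  65  65  66  65
  65  62  70 156 232 240]
[238 238 238 238 238 238 221 185 181 213 217 115  67  64  67  64  64  65
  64  67  68  63  65  68  66  66  66  63  65  65  65  66  69  67  65  64
  67  67  65  68  69  65  67  66  66  67  68  65  66  67  68  69  71  67
  69  67  68  67  69  69  68  67  69  68  70 122 236 219 205 207 231 237
 238 237 237 237 237 237]
tray L [ 81.3 -34.5]
tray R [81.4 39.2]
tray top [86.6  1.7]
tray L2 [-10.2 -36.6]
tray R2 [-10.2  40.3]
st front [67.8  0.1]
st L [ 50.7 -14.1]
st R [50.6 14.5]
```

```bash
python3 -m crank '[0,0,0,-1.5,2,20,0,0,0,0,0,0,35,0,0,0,0,0,0,30,0,0,0,0,0,0,15,0,0,0,0,0,0,3,0]';python3 -m crank '[0,0,0,0,0,4,0,0,0,0,0,0,0,0]';python3 -m crank '[0,0,0,0,0,3,0,0,0,0,0,0,0,0]';python3 -m crank '[0,0,0,0,0,2,0,0,0,0,0,0,0,0]'
```

```text
clock: 32.78
tool_pos: [0.4946, -0.0867, 0.0354]
orientation: [179.9, -0.0, -76.9]
force: [-0.4, -0.2, -1.9]
opening: 0.0307
gripper_force: 30.0
clock: 33.02
tool_pos: [0.4953, -0.0862, 0.0326]
orientation: [-179.9, -0.0, -76.8]
force: [-0.3, -0.5, -1.1]
opening: 0.0307
gripper_force: 30.0
clock: 33.28
tool_pos: [0.4949, -0.0862, 0.0292]
orientation: [-180.0, 0.0, -76.8]
force: [-0.4, -0.3, -2.5]
opening: 0.0307
gripper_force: 30.0
clock: 33.52
tool_pos: [0.4948, -0.0863, 0.027]
orientation: [180.0, 0.0, -76.8]
force: [0.2, 0.5, -2.6]
opening: 0.0304
gripper_force: 30.0
```

```bash
python3 -m crank '[0,0,0,0,0,1,0,0,0,0,0,0,0,0]';python3 -m crank '[0,0,0,0,0,1,0,0,0,0,0,0,0,0]'
```

```text
clock: 33.78
tool_pos: [0.495, -0.0863, 0.0261]
orientation: [-180.0, -0.0, -76.8]
force: [0.2, 0.3, -2.8]
opening: 0.0304
gripper_force: 30.0
clock: 34.02
tool_pos: [0.4951, -0.0862, 0.0259]
orientation: [-180.0, -0.0, -76.8]
force: [-3.2, 1.9, 8.7]
opening: 0.0303
gripper_force: 30.0
```

```bash
python3 -m crank '[0,0,0,0,0,0,0.8,0,0,0,0,0,0,0.8,0,0,0,0,0,0,0.8,0,0,0,0,0,0,0.8,0,0,0,0,0,0,0.8]';python3 -m crank '[0,0,0,0,0,-20,0.8,0,0,0,0,0,-50,0.8,0,0,0,0,0,-60,0.8,0,0,0,0,0,-60,0.8,0,0,0,0,0,-30,0.8]'; python3 -c "
from h import *
state();m=eyes.camera_model('wrist');im=eyes.snapshot('wrist');cv2.imwrite('pics/w13.png',im)
T=eyes.camera_model('top')
o=get_obs();Rt=R.from_euler('xyz',o['orientation'],degrees=True)
d=spotter.outline_of('wrist','nest_long_floor')[0];print(d['rect'])
c,s,l=blob(im,'blue',(320,230),110);print('stapler blob',c,s,cv2.minAreaRect(np.argwhere(l)[:,::-1].astype(np.float32)))
P=np.array([at_z(m,q,.056,True)[:2] for q in np.argwhere(l)[::5,::-1]]);print(cv2.minAreaRect((P*1000).astype(np.float32)))
g=im.max(2)
for v in (180,220): print(v,[ (i+250) for i in range(139) if (g[v,250+i+1]>150)!=(g[v,250+i]>150)])
for n,z in [('bottle_center',.0575),('flask_center',.08),('tube_center',.06),('stapler_center',.031)]:
  for cam,mm in (('wrist',m),):
    print(n,[(round(d['p'],2),at_z(mm,d['location'],z,True).round(3)) for d in spotter.place_of(cam,n)[:4]])
"
```

```text
clock: 34.65
tool_pos: [0.4948, -0.0863, 0.025]
orientation: [180.0, 0.0, -76.8]
force: [-0.0, -0.6, 1.2]
opening: 0.069
gripper_force: 0.0
clock: 35.28
tool_pos: [0.4959, -0.0863, 0.2489]
orientation: [-179.7, -0.0, -76.8]
force: [0.4, 0.4, -0.8]
opening: 0.07
gripper_force: 0.0
t 35.27 grasp [ 0.4959 -0.0863  0.2679] [-1.7972e+02 -4.0000e-02 -7.6810e+01] F [ 0.4  0.4 -0.8] op 0.07 gf 0.0
[283.4, 122.7, 72.7, 154.4]
stapler blob [321.49866408 204.95579305] [ 306  140   32  133 4117] ((321.5, 206.0), (132.0, 31.0), 90.0)
((495.5219421386719, -89.24443817138672), (30.486494064331055, 130.96585083007812), 12.752792358398438)
180 [286, 301, 305, 336, 341, 355]
220 [287, 301, 306, 336, 340, 354]
bottle_center [(0.94, array([0.475, 0.118, 0.057]))]
flask_center []
tube_center [(0.93, array([ 0.417, -0.279,  0.06 ]))]
stapler_center [(0.85, array([ 0.498, -0.086,  0.031]))]
```

```bash
python3 -c "
from h import *
T=eyes.camera_model('top');t=eyes.snapshot('top');cv2.imwrite('pics/t13.png',t)
def pj(p):
  E=np.array(T['extrinsics']);q=E[:3,:3].T@(np.array(p)-E[:3,3]);return (int(T['fx']*q[0]/q[2]+T['cx']),int(T['fy']*q[1]/q[2]+T['cy']))
for n,k,p in [('flask','blue',(.386,.292,.152)),('bottle','blue',(.481,.11,.106)),('tube','org',(.418,-.278,.112))]:
  try: c,s,_=blob(t,k,pj(p),16);print(n,pj(p),c.round(1),s,at_z(T,c,p[2]).round(4))
  except Exception as e: print(n,'hidden',e)
t0=cv2.imread('pics/top0.png')
for n,uv in [('beaker',(252,152)),('wash',(322,152)),('turq',(193,247)),('turq2',(174,291))]:
  u,v=uv;print(n,'mean diff',cv2.absdiff(t0[v-20:v+20,u-25:u+25],t[v-20:v+20,u-25:u+25]).mean())
for n in ('flask_center','bottle_center','tube_center'): print(n,[(round(d['p'],2),np.round(d['location'])) for d in spotter.place_of('top',n)[:4]])
"
```

```text
flask hidden attempt to get argmax of an empty sequence
bottle hidden attempt to get argmax of an empty sequence
tube (449, 333) [450.5 332.6] [441 325  19  18 268] [ 0.4196 -0.28    0.112 ]
beaker mean diff 2.5885
wash mean diff 3.646333333333333
turq mean diff 4.328166666666666
turq2 mean diff 17.437666666666665
flask_center []
bottle_center [(0.52, array([251., 295.]))]
tube_center [(0.65, array([178., 292.])), (0.64, array([194., 247.])), (0.58, array([444., 330.]))]
```

```bash
python3 -m crank '[0,0,0,50,0,0,0.8,0,0,0,50,0,0,0.8,0,0,0,50,0,0,0.8,0,0,0,50,0,0,0.8,0,0,0,50,0,0,0.8]';python3 -m crank '[0,0,0,0,0,0,0.8,0,0,0,0,0,0,0.8]'; python3 -c "
from h import *
T=eyes.camera_model('top');t=eyes.snapshot('top');cv2.imwrite('pics/t14.png',t);S=eyes.camera_model('side');eyes.snapshot('side')
def pj(p):
  E=np.array(T['extrinsics']);q=E[:3,:3].T@(np.array(p)-E[:3,3]);return (int(T['fx']*q[0]/q[2]+T['cx']),int(T['fy']*q[1]/q[2]+T['cy']))
for n,k,p in [('flask','blue',(.386,.292,.152)),('bottle','blue',(.481,.11,.106))]:
  try: c,s,_=blob(t,k,pj(p),16);print(n,pj(p),c.round(1),s,at_z(T,c,p[2]).round(4))
  except Exception as e: print(n,'hidden',e)
t0=cv2.imread('pics/top0.png')
for n,uv in [('beaker',(252,152)),('wash',(322,152)),('turq',(193,247)),('turq2',(174,291))]:
  u,v=uv;print(n,'mean diff',cv2.absdiff(t0[v-20:v+20,u-25:u+25],t[v-20:v+20,u-25:u+25]).mean())
for n in ('flask_center','bottle_center','tube_center'): print(n,[(round(d['p'],2),np.round(d['location'])) for d in spotter.place_of('top',n)[:4]])
for n in ('tube_center',): print(n,[(round(d['p'],2),np.round(d['location'])) for d in spotter.place_of('side',n)[:4]])
"
```

```text
clock: 36.4
tool_pos: [0.552, -0.3313, 0.2443]
orientation: [179.9, 0.0, -76.8]
force: [0.2, 0.4, -0.0]
opening: 0.0699
gripper_force: 0.0
clock: 36.65
tool_pos: [0.5515, -0.3297, 0.244]
orientation: [179.9, 0.1, -76.9]
force: [-0.5, 0.9, -0.3]
opening: 0.0704
gripper_force: 0.0
flask (153, 344) [152.4 343.5] [148 339  11  10  83] [0.3881 0.2933 0.152 ]
bottle (253, 295) [250.2 295.2] [242 288  17  16 216] [0.4823 0.1161 0.106 ]
beaker mean diff 2.6018333333333334
wash mean diff 3.8445
turq mean diff 4.515333333333333
turq2 mean diff 4.618666666666667
flask_center [(0.77, array([166., 340.]))]
bottle_center [(0.65, array([250., 294.]))]
tube_center [(0.63, array([193., 245.])), (0.55, array([175., 288.]))]
tube_center [(0.84, array([247., 299.])), (0.82, array([271., 325.])), (0.57, array([424., 220.])), (0.52, array([320., 306.]))]
```

```bash
python3 -c "
from h import *
T=eyes.camera_model('top');S=eyes.camera_model('side');s=eyes.snapshot('side');t=cv2.imread('pics/t14.png');s0=cv2.imread('pics/side0.png');t0=cv2.imread('pics/top0.png')
def pj(m,p):
  E=np.array(m['extrinsics']);q=E[:3,:3].T@(np.array(p)-E[:3,3]);return (int(m['fx']*q[0]/q[2]+m['cx']),int(m['fy']*q[1]/q[2]+m['cy']))
for n,tt,ss,p in [('bottle0',t0,s0,(.659,.132,.1)),('bottle',t,s,(.481,.112,.104)),('flask0',t0,s0,(.653,-.123,.146)),('flask',t,s,(.386,.292,.15))]:
  a,sa,_=blob(tt,'blue',pj(T,p),16);b,sb,_=blob(ss,'blue',pj(S,p),16);print(n,a.round(1),b.round(1),sb,tri(T,a,S,b))
"
```

```text
bottle0 [244.1 206.1] [252.5 247.6] [245 240  16  16 221] (array([0.66008688, 0.1343917 , 0.0959777 ]), np.float64(0.0019279372660752127))
bottle [250.2 295.2] [323.  267.8] [315 259  17  19 277] (array([0.48166692, 0.11643589, 0.1007094 ]), np.float64(0.0010087635804980778))
flask0 [376.  208.3] [320.1 189.8] [317 186   7   9  40] (array([ 0.65643322, -0.12662985,  0.14201267]), np.float64(0.0017931606939784574))
flask [152.4 343.5] [310.8 311.4] [306 304  11  16 125] (array([0.38682741, 0.29417625, 0.14770361]), np.float64(0.0015987735775358722))
```

```bash
python3 -c "
from plant import ctrl
print(ctrl.close_job())"
```

```text
the job is handed in; nothing more can be done
None
```

The bottle, flask, tube and stapler each sit in their own recess; the last camera and contact readings showed them down on the recess floors and the beaker and wash bottle unmoved, and I handed the job in at about 37 s on the robot's clock.

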